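Make up the valve tray: all facing one way, caps home

TASK

Make up the blue stock tray: take out the stray pipe coupling and stand it upright on the cardboard, and put the spare valves from the cardboard into empty pockets, one to a pocket and flat on its floor. Every valve in the tray must lie with its thin brass pipe end towards the tray's low front and its hex end towards the high back - one of those already there lies the wrong way round, so turn it; do not lift out one that lies correctly - and every valve's black cap must finish pressed fully home. Leave the stepped brass nipple, the pipe elbow and the carton where they stand.

Things in the scene. Friction and masses are not known exactly. Their poses are not given: they have to be found in the camera images.
- tray: fixed blue tray 236 (x) x 222 (y) with 2 x 3 open pockets, each 106 (x) x 46 (y), centres at x = -56, +56 and y = -76, 0, +76. Pocket floors 4 above the table, walls and the low front (-x side) and sides 14 above the table; the back (+x side) is a 48-high plate with a rim bent outwards, 18 wide. Origin: centre of the underside; x from front to back
- stock_0: valve: steel block 40 long, 34 wide, 34 high; to its -x a thick steel hex end (26 long, 34 wide), to its +x a thin round brass pipe end (26 long, 21 diameter); 92 long in all, 0.2-0.5 kg; on top a black cap. Origin: middle of the underside; x along the valve to the brass end, z up; grip the block across y; may be absent; starts in a pocket
- stock_1: valve like stock_0; may be absent; starts in a pocket
- stock_2: valve like stock_0; may be absent; starts in a pocket
- stock_3: valve like stock_0; may be absent; starts in a pocket
- stock_4: valve like stock_0; always present; starts in a pocket the wrong way round
- spare_0: valve like stock_0, may be absent; starts upright on the cardboard, turned any way
- spare_1: valve like stock_0, may be absent; starts upright on the cardboard, turned any way
- spare_2: valve like stock_0, may be absent; starts upright on the cardboard, turned any way
- spare_3: valve like stock_0, may be absent; starts upright on the cardboard, turned any way
- cap_stock_0 (a joint): height of stock_0's cap (28 diameter, 18 high, on the block's middle) in m: 0 = fully home, its top then 54 mm above the valve's underside; up to 0.014 = raised; slides stiffly (about 4 N), stays where left
- cap_stock_1 (a joint): height of stock_1's cap (28 diameter, 18 high, on the block's middle) in m: 0 = fully home, its top then 54 mm above the valve's underside; up to 0.014 = raised; slides stiffly (about 4 N), stays where left
- cap_stock_2 (a joint): height of stock_2's cap (28 diameter, 18 high, on the block's middle) in m: 0 = fully home, its top then 54 mm above the valve's underside; up to 0.014 = raised; slides stiffly (about 4 N), stays where left
- cap_stock_3 (a joint): height of stock_3's cap (28 diameter, 18 high, on the block's middle) in m: 0 = fully home, its top then 54 mm above the valve's underside; up to 0.014 = raised; slides stiffly (about 4 N), stays where left
- cap_stock_4 (a joint): height of stock_4's cap (28 diameter, 18 high, on the block's middle) in m: 0 = fully home, its top then 54 mm above the valve's underside; up to 0.014 = raised; slides stiffly (about 4 N), stays where left
- cap_spare_0 (a joint): height of spare_0's cap (28 diameter, 18 high, on the block's middle) in m: 0 = fully home, its top then 54 mm above the valve's underside; up to 0.014 = raised; slides stiffly (about 4 N), stays where left
- cap_spare_1 (a joint): height of spare_1's cap (28 diameter, 18 high, on the block's middle) in m: 0 = fully home, its top then 54 mm above the valve's underside; up to 0.014 = raised; slides stiffly (about 4 N), stays where left
- cap_spare_2 (a joint): height of spare_2's cap (28 diameter, 18 high, on the block's middle) in m: 0 = fully home, its top then 54 mm above the valve's underside; up to 0.014 = raised; slides stiffly (about 4 N), stays where left
- cap_spare_3 (a joint): height of spare_3's cap (28 diameter, 18 high, on the block's middle) in m: 0 = fully home, its top then 54 mm above the valve's underside; up to 0.014 = raised; slides stiffly (about 4 N), stays where left
- board: fixed cardboard sheet 260 x 300, 3 thick, on which the spares start; origin: centre of the underside
- coupling: stray pipe coupling: plain steel ring 36 outer diameter, 28 inner, 44 high, loose; starts standing in a pocket of the tray; origin: centre of the underside
- nipple: bystander: loose round stepped brass nipple 36 wide, 32 high, standing among the spares; origin: centre of the underside
- carton: bystander: loose small white carton 60 x 50 x 90 high, beyond tray and cardboard; origin: centre of the underside
- elbow: bystander: loose steel pipe elbow, legs 73 long, 52 high, at the left of the table; origin: under its corner

How it is judged:
At the end, for the whole second after the job is handed in: Every valve lies flat (under 0.08 rad) in a pocket, within 14 mm of its centre along and across, brass end towards the low front, cap within 2.5 mm of home; the coupling stands upright (under 0.1 rad), its centre over the cardboard; all at rest (((x of stock_0 in the frame of tray between -0.07 and -0.042 m and x of tray in the frame of stock_0 below -0.02 m) or (x of stock_0 in the frame of tray between 0.042 and 0.07 m and x of tray in the frame of stock_0 above 0.02 m)) and (y of stock_0 in the frame of tray between -0.09 and -0.062 m or y of stock_0 in the frame of tray between -0.014 and 0.014 m or y of stock_0 in the frame of tray between 0.062 and 0.09 m) and z of stock_0 in the frame of tray between 0 and 0.008 m and angle between each of stock_0, stock_1, stock_2, stock_3, stock_4, spare_0, spare_1, spare_2, spare_3's own z axis and vertical below 0.08 rad and value of joint each of cap_stock_0, cap_stock_1, cap_stock_2, cap_stock_3, cap_stock_4, cap_spare_0, cap_spare_1, cap_spare_2, cap_spare_3 below 0.0025 m and linear speed of each of stock_0, stock_1, stock_2, stock_3, stock_4, spare_0, spare_1, spare_2, spare_3, coupling below 0.02 m/s and ((x of stock_1 in the frame of tray between -0.07 and -0.042 m and x of tray in the frame of stock_1 below -0.02 m) or (x of stock_1 in the frame of tray between 0.042 and 0.07 m and x of tray in the frame of stock_1 above 0.02 m)) and (y of stock_1 in the frame of tray between -0.09 and -0.062 m or y of stock_1 in the frame of tray between -0.014 and 0.014 m or y of stock_1 in the frame of tray between 0.062 and 0.09 m) and z of stock_1 in the frame of tray between 0 and 0.008 m and ((x of stock_2 in the frame of tray between -0.07 and -0.042 m and x of tray in the frame of stock_2 below -0.02 m) or (x of stock_2 in the frame of tray between 0.042 and 0.07 m and x of tray in the frame of stock_2 above 0.02 m)) and (y of stock_2 in the frame of tray between -0.09 and -0.062 m or y of stock_2 in the frame of tray between -0.014 and 0.014 m or y of stock_2 in the frame of tray between 0.062 and 0.09 m) and z of stock_2 in the frame of tray between 0 and 0.008 m and ((x of stock_3 in the frame of tray between -0.07 and -0.042 m and x of tray in the frame of stock_3 below -0.02 m) or (x of stock_3 in the frame of tray between 0.042 and 0.07 m and x of tray in the frame of stock_3 above 0.02 m)) and (y of stock_3 in the frame of tray between -0.09 and -0.062 m or y of stock_3 in the frame of tray between -0.014 and 0.014 m or y of stock_3 in the frame of tray between 0.062 and 0.09 m) and z of stock_3 in the frame of tray between 0 and 0.008 m and ((x of stock_4 in the frame of tray between -0.07 and -0.042 m and x of tray in the frame of stock_4 below -0.02 m) or (x of stock_4 in the frame of tray between 0.042 and 0.07 m and x of tray in the frame of stock_4 above 0.02 m)) and (y of stock_4 in the frame of tray between -0.09 and -0.062 m or y of stock_4 in the frame of tray between -0.014 and 0.014 m or y of stock_4 in the frame of tray between 0.062 and 0.09 m) and z of stock_4 in the frame of tray between 0 and 0.008 m and ((x of spare_0 in the frame of tray between -0.07 and -0.042 m and x of tray in the frame of spare_0 below -0.02 m) or (x of spare_0 in the frame of tray between 0.042 and 0.07 m and x of tray in the frame of spare_0 above 0.02 m)) and (y of spare_0 in the frame of tray between -0.09 and -0.062 m or y of spare_0 in the frame of tray between -0.014 and 0.014 m or y of spare_0 in the frame of tray between 0.062 and 0.09 m) and z of spare_0 in the frame of tray between 0 and 0.008 m and ((x of spare_1 in the frame of tray between -0.07 and -0.042 m and x of tray in the frame of spare_1 below -0.02 m) or (x of spare_1 in the frame of tray between 0.042 and 0.07 m and x of tray in the frame of spare_1 above 0.02 m)) and (y of spare_1 in the frame of tray between -0.09 and -0.062 m or y of spare_1 in the frame of tray between -0.014 and 0.014 m or y of spare_1 in the frame of tray between 0.062 and 0.09 m) and z of spare_1 in the frame of tray between 0 and 0.008 m and ((x of spare_2 in the frame of tray between -0.07 and -0.042 m and x of tray in the frame of spare_2 below -0.02 m) or (x of spare_2 in the frame of tray between 0.042 and 0.07 m and x of tray in the frame of spare_2 above 0.02 m)) and (y of spare_2 in the frame of tray between -0.09 and -0.062 m or y of spare_2 in the frame of tray between -0.014 and 0.014 m or y of spare_2 in the frame of tray between 0.062 and 0.09 m) and z of spare_2 in the frame of tray between 0 and 0.008 m and ((x of spare_3 in the frame of tray between -0.07 and -0.042 m and x of tray in the frame of spare_3 below -0.02 m) or (x of spare_3 in the frame of tray between 0.042 and 0.07 m and x of tray in the frame of spare_3 above 0.02 m)) and (y of spare_3 in the frame of tray between -0.09 and -0.062 m or y of spare_3 in the frame of tray between -0.014 and 0.014 m or y of spare_3 in the frame of tray between 0.062 and 0.09 m) and z of spare_3 in the frame of tray between 0 and 0.008 m and x of coupling in the frame of board between -0.13 and 0.13 m and y of coupling in the frame of board between -0.15 and 0.15 m and z of coupling in the frame of board between -0.001 and 0.007 m and angle between coupling's own z axis and vertical below 0.1 rad); the robot touches nothing.
It fails at once if a valve that lies correctly in its pocket is lifted out (z of any of stock_0, stock_1, stock_2, stock_3 in the frame of tray above 0.025 m).
It fails at once if the nipple, the elbow or the carton is pushed more than 50 mm away or knocked over (distance of any of nipple, carton, elbow from where it was at the start of the episode above 0.05 m or angle between any of nipple, carton, elbow's own z axis and vertical above 0.6 rad).
Of stock_0, stock_1, stock_2, stock_3 only 1 to 1 are there at a start; the rules pass over those that are not, and their reading is None.
Of spare_0, spare_1, spare_2, spare_3 only 3 to 4 are there at a start; the rules pass over those that are not, and their reading is None.
At some moment in a run one of spare_0, spare_1, spare_2, spare_3 may be knocked a few centimetres aside while the robot is not near it.
It also fails if it takes over 210 s, if anything falls off the work surface, if the arm or the gripper's body presses on something with over 40 N, if the wrist force passes 120 N, or if a joint passes its speed limit or range.

ROBOT

A 7-joint arm with a two-finger parallel gripper is mounted at the origin on the work surface. World frame = base frame: x ahead of the robot, y to its left, z up, the work surface at z = 0. Lengths are in m, angles in rad, forces in N, time in s.
With the tool pointing down it reaches from about 0.4 to 0.9 m from the base axis. Payload 5.6 kg.
Tool frame: the origin (TCP) lies midway between the tips of the shut fingers; the grasp point (between the pads) lies 19 mm behind it; z points along the fingers, y is the line along which they close (so a half turn about z gives the same grasp; the last joint's range is limited). The gripper opens to 92 mm and grips with 3 to 60 N. Pads are 20 mm wide; open, the fingers measure 128 mm over their backs; the gripper's body (75 mm by 189 mm) begins 69 mm behind the grasp point.
Start: joints at [-1.272, 0.468, -0.012, 1.603, 0.006, 1.071, -0.056], TCP at [0.218, 0.612, 0.215] pointing down, gripper open.
Joint ranges: [-2.53, 2.53], [-0.31, 2.02], [-1.57, 1.55], [0.28, 2.44], [-1.29, 4.43], [0.15, 1.84], [-2.92, 2.92]. Speed limits (rad/s): [2.57, 2.57, 3.14, 3.14, 3.14, 3.14, 3.14].

INTERFACE

Orientations are given as a rotation vector (axis times angle).
In Python, from bench import get_state, read_camera, finish_job, look_for, masks_of, pinpoint gives the robot as it stands.
- The arm moves only by the tool step_arm, never from a script. Its argument "steps" is a list of rows, each an object with "xyz": the shift along the tool's x, y, z scaled (see below), a list of three; "turn": the turn, a rotation vector about the tool's x, y, z scaled (see below), a list of three. A call has 1 to 10 rows; each row shifts and turns the commanded pose from where the row before left it, along the tool's axes as they then stand; what a row does not reach is not made up. The controller multiplies each number of a shift by 0.5 m and each number of a turn by 90 degrees. A row lasts 1/12 s, in which the tool goes at most 41.7 mm and 7.16 degrees, less where a joint would pass 70% of its speed; a pose out of reach is approached as far as the arm can. A call with a number of a shift or a turn outside -1 to 1 is refused whole. A call with a gripper value outside its range is refused whole. "hand" is the opening, from 0 (shut) to 1 (fully open), set as the call begins (left out, the last holds). The fingers move at their own pace and stop on an object; "newtons" is the grip in N (left out, the last holds). Time passes only in rows, so rows that do not move let the fingers close. It gives the time, the measured TCP pose, the force, the opening and the grip force at its end, in the units of the state.
- get_state(): the state, without advancing time (a new reading comes with each control period).
- read_camera(name): name is "side" or "top"; returns a dict with "pixels" (384x512x3 uint8, red, green, blue), "fx", "fy", "cx", "cy" (pixels), "origin" and "orientation" of the camera in the world. Camera axes: x right, y down, z forward; pixel columns grow to the right and rows downward; lengths in m; the calibration is good to about 2 mm. A picture is of the moment at which its call begins. There is no depth.
- finish_job(): hands the job in; it is judged then, once.
Trained networks look in a picture, given as the dict that the camera call returned (one of the last four; its "shot" number tells which), for a name from the list of things; names that differ only in an ending like _2 or _b are one class to them, and where a whole thing is asked for, a point or a joint stands for the part that bears it (a point fixed in the world has none). Each returns a list of dicts, best first, with "score" (0 to 1); they miss things now and then, are a little off and sometimes report something else, mostly with a low value. They report only what shows in the picture. A call takes as long as a camera call.
- look_for(picture, label): "box" ([left, top, right, bottom] in pixels, round what is visible of it).
- masks_of(picture, label): "region" (384x512 bool, what is visible of it) and "box" ([left, top, right, bottom] in pixels, round what is visible of it).
- pinpoint(picture, label): "uv" ([column, row] in pixels: a listed point, or the origin of a listed thing).
The state is a dict: "time": time; "joint_positions": joint angles; "joint_velocities": joint speeds; "joint_torque": joint torques, N m; "tool_pos": TCP position; "orientation": TCP orientation; "contact_force": force on the tool from outside, world axes, zero at the start; "torque": the same for the moment, N m; "width": opening from 0.0 (shut) to 1.0 (fully open); "gripper_force": force on a finger pad.
Only numpy, scipy, OpenCV 4.12 (cv2) and the standard library are available. Lean on these libraries where they do the work, as an engineer would, in place of code of your own. Each camera call takes 0.05 s, during which the arm holds its last target. There are 200 camera calls.

## Working session

There is one attempt and no reset: what is moved stays moved. The work goes in short steps, Python scripts to look and compute and a tool call to move; the robot and the scene stay as the last step left them, time stands still between calls to the robot, and variables do not carry over. Pictures are saved under pics/ and viewed, at most 14 in all, crops included, and the job is handed in when it is done.

Besides the shell and the picture viewer there is one more tool, called in YAML: its name, and indented under it one key for each argument. step_arm: Moves the arm, as the interface text tells. Shifts and turns lie within -1 to 1; 1 stands for 0.5 m of shift or 90 degrees of turn. Its arguments: {"type":"object","properties":{"steps":{"type":"array","items":{"type":"object","properties":{"xyz":{"type":"array","items":{"type":"number","minimum":-1,"maximum":1}},"turn":{"type":"array","items":{"type":"number","minimum":-1,"maximum":1}}}}},"hand":{"type":"number"},"newtons":{"type":"number"}},"required":["steps"]}

```bash
mkdir -p pics; cat > h.py <<'E'
import numpy as np, cv2
from scipy.spatial.transform import Rotation as R
from bench import *
def cam(p):
    o=np.array(p["orientation"],float)
    M=R.from_rotvec(o).as_matrix() if o.shape==(3,) else (R.from_quat(o).as_matrix() if o.shape==(4,) else o)
    return M,np.array(p["origin"],float)
def ray(p,uv):
    M,o=cam(p); d=M@np.array([(uv[0]-p["cx"])/p["fx"],(uv[1]-p["cy"])/p["fy"],1.]); return o,d
def atz(p,uv,z):
    o,d=ray(p,uv); return o+d*(z-o[2])/d[2]
def proj(p,X):
    M,o=cam(p); c=M.T@(np.array(X)-o); return np.array([p["fx"]*c[0]/c[2]+p["cx"],p["fy"]*c[1]/c[2]+p["cy"]])
def tri(a,ua,b,ub):
    o1,d1=ray(a,ua);o2,d2=ray(b,ub);A=np.c_[d1,-d2];t=np.linalg.lstsq(A,o2-o1,rcond=None)[0]
    x,y=o1+d1*t[0],o2+d2*t[1]; return (x+y)/2,np.linalg.norm(x-y)
def save(p,n): cv2.imwrite("pics/"+n,p["pixels"][:,:,::-1])
E
python3 - <<'E'
from h import *
np.set_printoptions(precision=3,suppress=True)
s=get_state();print(s)
for n in ("top","side"):
    p=read_camera(n);save(p,n+"0.png");print(n,cam(p),p["fx"],p["cx"],p["cy"])
    for l in ["tray","board","stock_0","cap_stock_0","coupling","nipple","carton","elbow"]:
        print(l,[(np.round(q["uv"]),round(q["score"],2)) for q in pinpoint(p,l)])
E
```

```text
{'time': 0.0, 'joint_positions': array([-1.272,  0.468, -0.012,  1.604,  0.006,  1.071, -0.056]), 'joint_velocities': array([-0.001, -0.001, -0.002,  0.   ,  0.   , -0.001, -0.001]), 'joint_torque': array([ -0.   , -52.058,  -0.012, -24.374,  -0.057,   0.017,   0.   ]), 'tool_pos': array([0.218, 0.612, 0.214]), 'orientation': array([-0.534, -3.096,  0.003]), 'contact_force': array([ 0.556, -0.137, -0.128]), 'torque': array([-0.006,  0.033, -0.014]), 'gripper_force': 0.0, 'width': 0.9996745601018806}
top (array([[-0.014, -0.998,  0.059],
       [-1.   ,  0.014,  0.002],
       [-0.002, -0.059, -0.998]]), array([0.53 , 0.142, 1.393])) 399.17870129499744 252.38017604327604 198.9707469035408
tray [(array([242., 215.]), 0.55), (array([369., 231.]), 0.38), (array([321., 148.]), 0.26)]
board [(array([348., 214.]), 0.67)]
stock_0 [(array([271., 226.]), 0.71), (array([322., 195.]), 0.7), (array([326., 231.]), 0.55), (array([228., 239.]), 0.54)]Traceback (most recent call last):
  File "<stdin>", line 7, in <module>
ValueError: it knows: board, carton, coupling, elbow, nipple, spare, stock, tray
```

```bash
python3 - <<'E'
from h import *
np.set_printoptions(precision=3,suppress=True)
for n in ("top","side"):
    p=read_camera(n);save(p,n+"0.png")
    cv2.imwrite(f"pics/{n}0b.png",cv2.resize(p["pixels"][100:300,180:430,::-1],(750,600),interpolation=cv2.INTER_CUBIC))
    print(n,cam(p),p["fx"],p["cx"],p["cy"])
    for l in ["tray","board","stock_0","spare_0","coupling","nipple","carton","elbow"]:
        print(l,[(np.round(q["uv"]),round(q["score"],2)) for q in pinpoint(p,l)])
E
```

```text
top (array([[-0.014, -0.998,  0.059],
       [-1.   ,  0.014,  0.002],
       [-0.002, -0.059, -0.998]]), array([0.53 , 0.142, 1.393])) 399.17870129499744 252.38017604327604 198.9707469035408
tray [(array([245., 214.]), 0.98)]
board [(array([346., 218.]), 0.98)]
stock_0 [(array([272., 224.]), 0.65)]
spare_0 [(array([372., 232.]), 0.8), (array([320., 194.]), 0.66), (array([328., 231.]), 0.66), (array([374., 195.]), 0.58)]
coupling [(array([254., 229.]), 0.59)]
nipple [(array([344., 211.]), 0.49)]
carton [(array([319., 151.]), 0.78), (array([269., 223.]), 0.32)]
elbow []
side (array([[-0.993, -0.087,  0.084],
       [-0.121,  0.717, -0.687],
       [-0.001, -0.692, -0.722]]), array([0.527, 0.854, 0.838])) 382.1657301222869 256.54149385245523 189.09285002755576
tray [(array([274., 223.]), 0.91)]
board [(array([284., 140.]), 0.64)]
stock_0 [(array([287., 197.]), 0.75), (array([297., 236.]), 0.62)]
spare_0 [(array([260., 152.]), 0.87), (array([305., 125.]), 0.85), (array([302., 154.]), 0.56), (array([269., 126.]), 0.48)]
coupling [(array([289., 217.]), 0.68)]
nipple [(array([273., 223.]), 0.56), (array([285., 141.]), 0.45)]
carton [(array([215., 152.]), 0.89)]
elbow [(array([302., 347.]), 0.91)]
```

View pics/top0b.png

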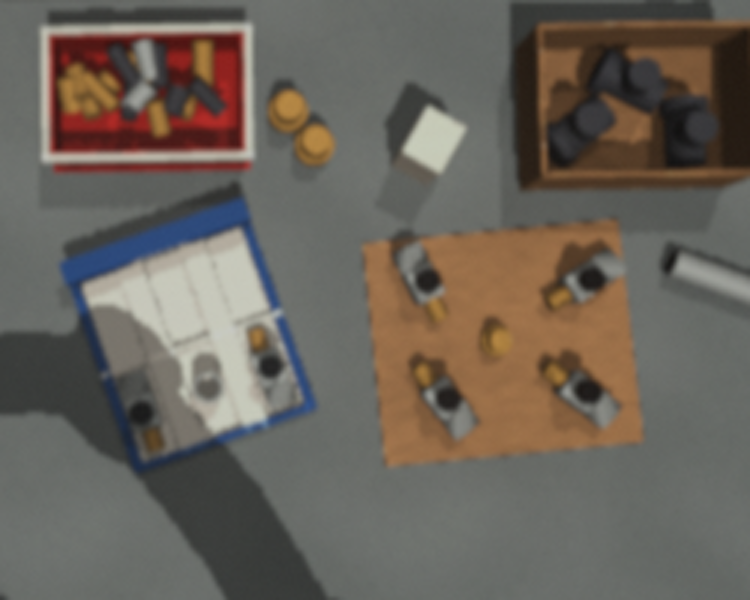

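View pics/side0.png

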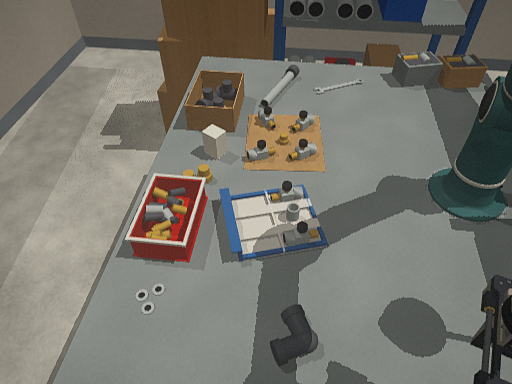

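The top view shows six pockets. In the front row, the left pocket (crop 140,412) holds a valve lying correctly, the middle (205,377) holds the coupling, and the right (270,365) holds the reversed valve with its brass end up. The back row is empty. Four spares lie on the cardboard around the nipple (495,338), so the counts match. The side view agrees, with the elbow near (302,340). Next I'll fit poses.

```bash
cat > fit.py <<'E'
from h import *
from scipy.optimize import minimize
def box(x0,x1,y0,y1,z0,z1): return np.array([[x,y,z] for x in(x0,x1) for y in(y0,y1) for z in(z0,z1)])
a=np.linspace(0,2*np.pi,24,endpoint=False)
def valve(h):
    br=np.array([[x,10.5*np.cos(t),17+10.5*np.sin(t)] for x in(20,46) for t in a])
    cap=np.array([[14*np.cos(t),14*np.sin(t),z] for z in(34,54+h) for t in a])
    hx=np.array([[x,17*np.cos(t),17+17*np.sin(t)] for x in(-46,-20) for t in np.pi/6+np.arange(6)*np.pi/3])
    hx[:,1]*=1.0
    return [box(-20,20,-17,17,0,34)/1e3,br/1e3,hx/1e3,cap/1e3]
K=4
def render(p,parts,T):
    m=np.zeros((384*K,512*K),np.uint8)
    for q in parts:
        c,s=np.cos(T[2]),np.sin(T[2]); X=q@np.array([[c,s,0],[-s,c,0],[0,0,1]])+[T[0],T[1],T[3]]
        uv=np.array([proj(p,x) for x in X])
        hull=cv2.convexHull(((uv+.5)*K).astype(np.float32)); cv2.fillConvexPoly(m,np.round(hull).astype(np.int32),1)
    return cv2.resize(m*255,(512,384),interpolation=cv2.INTER_AREA)/255.
def fit(views,partsf,x0,z,step):
    def cost(v):
        return sum(1-np.minimum(r:=render(p,partsf(v),[*v[:3],z]),m).sum()/np.maximum(r,m).sum() for p,m in views)
    sim=np.vstack([x0]+[np.array(x0)+np.eye(len(x0))[i]*step[i] for i in range(len(x0))])
    r=minimize(cost,x0,method="Nelder-Mead",options=dict(initial_simplex=sim,xatol=2e-4,fatol=1e-4,maxiter=200)); return r.x,r.fun
def masks(p,l): return [(q["score"],q["region"].astype(float)) for q in masks_of(p,l) if q["score"]>.3]
E
cat > meas.py <<'E'
from fit import *
np.set_printoptions(precision=4,suppress=True)
t=read_camera("top");s=read_camera("side")
# tray from blue colour
def blue(p):
    hs=cv2.cvtColor(p["pixels"],cv2.COLOR_RGB2HSV); m=((hs[...,0]>100)&(hs[...,0]<125)&(hs[...,1]>120)).astype(np.uint8)
    n,l,st,_=cv2.connectedComponentsWithStats(m,connectivity=8)
    c=proj(p,[.49,.16,.02]); best=[i for i in range(1,n) if st[i,4]>15 and abs(st[i,0]+st[i,2]/2-c[0])<70 and abs(st[i,1]+st[i,3]/2-c[1])<70]
    pts=np.argwhere(np.isin(l,best))[:,::-1].astype(np.int32); o=np.zeros_like(m); cv2.fillConvexPoly(o,cv2.convexHull(pts),1); return o.astype(float)
tv=[(t,blue(t)),(s,blue(s))]; print([m.sum() for _,m in tv])
def tray(v):
    b0=box(-118,118,-111,111,0,14)/1e3; return [np.vstack([b0,box(114,118+v[3]*1e3,-111,111,46,48)/1e3])]
x,f=fit(tv,tray,[*atz(t,[243,214],0)[:2],.36,.016],0,[.01,.01,.05,.004]);print("tray",x,f)
T=x
for l in ["spare_0","stock_0"]:
    mt,ms=masks(t,l),masks(s,l)
    for sc,m in mt:
        uv=np.argwhere(m)[:,::-1].mean(0); P=atz(t,uv,.025)
        us=proj(s,P); best=min(ms,key=lambda q:np.linalg.norm(np.argwhere(q[1])[:,::-1].mean(0)-us))
        d=np.linalg.norm(np.argwhere(best[1])[:,::-1].mean(0)-us)
        z=.004 if np.linalg.norm(P[:2]-T[:2])<.14 else .003
        v=[(t,m)]+([(s,best[1])] if d<12 else [])
        r=min((fit(v,lambda q:valve(1e3*np.clip(q[3],0,.014)),[P[0],P[1],th,.005],z,[.008,.008,.3,.005]) for th in np.arange(8)*np.pi/4),key=lambda r:r[1])
        print(l,round(sc,2),uv,round(d,1),r[0][:2],"yaw",round(np.degrees(r[0][2])%360,1),"h",r[0][3],"c",round(r[1],3),len(v))
for l in ["coupling","nipple","carton","elbow","board"]:
    for p,n in((t,"top"),(s,"side")):
        q=look_for(p,l)
        if q: b=q[0]["box"]; print(l,n,q[0]["score"],atz(p,[(b[0]+b[2])/2,(b[1]+b[3])/2],.02))
E
time python3 meas.py
```

```text
[np.float64(4848.0), np.float64(6202.0)]
tray [0.561  0.1753 0.3289 0.0181] 0.05517174916123202
spare_0 0.68 [320.272 192.784] 0.3 [ 0.6269 -0.0901] yaw 204.1 h 0.0032475105442904494 c 0.227 2
spare_0 0.58 [328.3731 233.5077] 1.2 [ 0.4939 -0.1112] yaw 38.3 h 0.009742358228786406 c 0.259 2
spare_0 0.51 [374.     230.7186] 0.4 [ 0.4995 -0.2664] yaw 50.8 h 0.0082665673087365 c 0.192 2
spare_0 0.49 [375.6189 191.7664] 0.3 [ 0.6276 -0.2748] yaw 122.9 h 0.007778735161782001 c 0.236 2
stock_0 0.83 [227.0153 235.2414] 0.8 [0.4857 0.2321] yaw 200.2 h 0.007757183796335922 c 0.209 2
stock_0 0.61 [270.0122 223.0449] 0.6 [0.5324 0.0875] yaw 21.6 h 0.003068736220273133 c 0.249 2
stock_0 0.57 [322.0451 148.3042] 87.0 [ 0.791  -0.1028] yaw 345.7 h 0.017244201225626643 c 0.371 1
coupling top 0.57 [0.4819 0.2267 0.02  ]
coupling side 0.66 [0.513  0.1539 0.02  ]
nipple top 0.58 [ 0.5562 -0.1777  0.02  ]
nipple side 0.71 [ 0.4935 -0.125   0.02  ]
carton top 0.66 [ 0.7793 -0.1072  0.02  ]
carton side 0.8 [ 0.7955 -0.1242  0.02  ]
elbow top 0.55 [0.4905 0.5124 0.02  ]
elbow side 0.87 [0.488  0.5069 0.02  ]
board top 0.74 [ 0.552  -0.1833  0.02  ]
board side 0.86 [ 0.5569 -0.1383  0.02  ]
real	1m43.301s
user	1m28.095s
sys	1m13.509s
```

```bash
cat > plan.py <<'E'
import sys
from h import *
# usage: plan.py x y z theta_deg [state]: shift first (present axes), then turn
def th():
    M=R.from_rotvec(get_state()["orientation"]).as_matrix(); return np.degrees(np.arctan2(M[1,0],M[0,0]))%360,M
def plan(x,y,z,t):
    s=get_state(); h,M=th(); d=M.T@(np.array([x,y,z])-s["tool_pos"])/.5; n=int(np.ceil(np.abs(np.linalg.norm(d))*.5/.036)) or 1
    dt=(t-h+180)%360-180 if abs(t-h)<180 else t-h
    k=int(np.ceil(abs(dt)/6.8)) or 1
    print("tool",s["tool_pos"].round(4),"th",round(h,1),"tilt",np.degrees(np.arccos(-M[2,2])).round(2),"q7",s["joint_positions"][6].round(2),"t",s["time"])
    print("shift",n,"rows of",(d/n).round(4),"total",d.round(3)," turn",k,"rows of",round(-dt/90/k,4))
if __name__=="__main__": plan(*map(float,sys.argv[1:5]))
E
python3 plan.py .5324 .0875 .16 201.6
```

```text
tool [0.2179 0.6124 0.2146] th 160.4 tilt 0.0 q7 -0.06 t 1.9
shift 18 rows of [-0.0525 -0.0432  0.0061] total [-0.945 -0.778  0.109]  turn 7 rows of -0.0654
```

step_arm:
  steps:
    - {"xyz": [-0.0525, -0.0432, 0.006]}
    - {"xyz": [-0.0525, -0.0432, 0.006]}
    - {"xyz": [-0.0525, -0.0432, 0.006]}
    - {"xyz": [-0.0525, -0.0432, 0.006]}
    - {"xyz": [-0.0525, -0.0432, 0.006]}
    - {"xyz": [-0.0525, -0.0432, 0.006]}
    - {"xyz": [-0.0525, -0.0432, 0.006]}
    - {"xyz": [-0.0525, -0.0432, 0.006]}
    - {"xyz": [-0.0525, -0.0432, 0.006]}

```text
$.steps[0]: bad value
```

step_arm:
  steps:
    - {"xyz": [-0.0525, -0.0432, 0.006]}
    - {"xyz": [-0.0525, -0.0432, 0.006]}
    - {"xyz": [-0.0525, -0.0432, 0.006]}
    - {"xyz": [-0.0525, -0.0432, 0.006]}
    - {"xyz": [-0.0525, -0.0432, 0.006]}
    - {"xyz": [-0.0525, -0.0432, 0.006]}
    - {"xyz": [-0.0525, -0.0432, 0.006]}
    - {"xyz": [-0.0525, -0.0432, 0.006]}
    - {"xyz": [-0.0525, -0.0432, 0.006]}

```text
$.steps[0]: bad value
```

step_arm:
  steps:
    - {"turn": [0, 0, -0.0654]}
    - {"turn": [0, 0, -0.0654]}
    - {"turn": [0, 0, -0.0654]}
    - {"turn": [0, 0, -0.0654]}
    - {"turn": [0, 0, -0.0654]}
    - {"turn": [0, 0, -0.0654]}
    - {"turn": [0, 0, -0.0654]}
    - {"xyz": [0, 0, 0]}
  hand: 0.65

```text
$.steps[0]: bad value
```

```bash
python3 plan.py .5324 .0875 .018 201.6
```

```text
tool [0.2179 0.6124 0.2146] th 160.4 tilt 0.0 q7 -0.06 t 1.9
shift 18 rows of [-0.0525 -0.0432  0.0218] total [-0.945 -0.778  0.393]  turn 7 rows of -0.0654
```

step_arm:
  steps:
    - {"xyz": [-0.0525, -0.0432, 0.006], "turn": [0, 0, 0]}

```text
time: 1.98
tool_pos: [0.2303, 0.5881, 0.2118]
orientation: [-0.521, -3.095, -0.007]
contact_force: [-0.5, 0.6, 1.0]
width: 1.001
gripper_force: 0.0
```

Both keys are needed.

step_arm:
  steps:
    - {"xyz": [-0.0525, -0.0432, 0.006], "turn": [0, 0, 0]}
    - {"xyz": [-0.0525, -0.0432, 0.006], "turn": [0, 0, 0]}
    - {"xyz": [-0.0525, -0.0432, 0.006], "turn": [0, 0, 0]}
    - {"xyz": [-0.0525, -0.0432, 0.006], "turn": [0, 0, 0]}
    - {"xyz": [-0.0525, -0.0432, 0.006], "turn": [0, 0, 0]}
    - {"xyz": [-0.0525, -0.0432, 0.006], "turn": [0, 0, 0]}
    - {"xyz": [-0.0525, -0.0432, 0.006], "turn": [0, 0, 0]}
    - {"xyz": [-0.0525, -0.0432, 0.006], "turn": [0, 0, 0]}

```text
time: 2.65
tool_pos: [0.376, 0.3486, 0.1878]
orientation: [0.534, 3.095, 0.001]
contact_force: [1.6, 1.5, -0.4]
width: 0.999
gripper_force: 0.0
```

step_arm:
  steps:
    - {"xyz": [-0.0525, -0.0432, 0.006], "turn": [0, 0, 0]}
    - {"xyz": [-0.0525, -0.0432, 0.006], "turn": [0, 0, 0]}
    - {"xyz": [-0.0525, -0.0432, 0.006], "turn": [0, 0, 0]}
    - {"xyz": [-0.0525, -0.0432, 0.006], "turn": [0, 0, 0]}
    - {"xyz": [-0.0525, -0.0432, 0.006], "turn": [0, 0, 0]}
    - {"xyz": [-0.0525, -0.0432, 0.006], "turn": [0, 0, 0]}
    - {"xyz": [-0.0525, -0.0432, 0.006], "turn": [0, 0, 0]}
    - {"xyz": [-0.0525, -0.0432, 0.006], "turn": [0, 0, 0]}
    - {"xyz": [-0.0525, -0.0432, 0.006], "turn": [0, 0, 0]}

```text
time: 3.4
tool_pos: [0.5335, 0.0862, 0.1607]
orientation: [0.534, 3.095, 0.001]
contact_force: [0.5, 0.9, -0.1]
width: 0.999
gripper_force: 0.0
```

step_arm:
  steps:
    - {"xyz": [0, 0, 0], "turn": [0, 0, -0.0654]}
    - {"xyz": [0, 0, 0], "turn": [0, 0, -0.0654]}
    - {"xyz": [0, 0, 0], "turn": [0, 0, -0.0654]}
    - {"xyz": [0, 0, 0], "turn": [0, 0, -0.0654]}
    - {"xyz": [0, 0, 0], "turn": [0, 0, -0.0654]}
    - {"xyz": [0, 0, 0], "turn": [0, 0, -0.0654]}
    - {"xyz": [0, 0, 0], "turn": [0, 0, -0.0654]}
    - {"xyz": [0, 0, 0], "turn": [0, 0, 0]}
    - {"xyz": [0, 0, 0], "turn": [0, 0, 0]}
  hand: 0.6

```text
time: 4.15
tool_pos: [0.5328, 0.0876, 0.1607]
orientation: [-0.584, 3.087, 0.0]
contact_force: [-0.5, -0.4, 0.2]
width: 0.6
gripper_force: 0.0
```

```bash
python3 plan.py .5324 .0875 .018 201.6
```

```text
tool [0.5328 0.0876 0.1607] th 201.4 tilt 0.02 q7 1.75 t 4.15
shift 4 rows of [0.0002 0.     0.0713] total [0.001 0.    0.285]  turn 1 rows of -0.0018
```

step_arm:
  steps:
    - {"xyz": [0, 0, 0.07], "turn": [0, 0, 0]}
    - {"xyz": [0, 0, 0.07], "turn": [0, 0, 0]}
    - {"xyz": [0, 0, 0.06], "turn": [0, 0, 0]}
    - {"xyz": [0, 0, 0.05], "turn": [0, 0, 0]}
    - {"xyz": [0, 0, 0.035], "turn": [0, 0, 0]}
    - {"xyz": [0, 0, 0], "turn": [0, 0, 0]}

```text
time: 4.65
tool_pos: [0.5322, 0.0876, 0.016]
orientation: [0.585, -3.084, 0.001]
contact_force: [0.1, 0.4, -0.2]
width: 0.598
gripper_force: 0.0
```

step_arm:
  steps:
    - {"xyz": [0, 0, 0], "turn": [0, 0, 0]}
    - {"xyz": [0, 0, 0], "turn": [0, 0, 0]}
    - {"xyz": [0, 0, 0], "turn": [0, 0, 0]}
    - {"xyz": [0, 0, 0], "turn": [0, 0, 0]}
    - {"xyz": [0, 0, 0], "turn": [0, 0, 0]}
    - {"xyz": [0, 0, 0], "turn": [0, 0, 0]}
  hand: 0
  newtons: 35

```text
time: 5.15
tool_pos: [0.5331, 0.0877, 0.0187]
orientation: [-0.588, 3.085, 0.0]
contact_force: [-0.4, -1.4, 1.4]
width: 0.366
gripper_force: 35.0
```

step_arm:
  steps:
    - {"xyz": [0, 0, -0.04], "turn": [0, 0, 0]}
    - {"xyz": [0, 0, -0.06], "turn": [0, 0, 0]}
    - {"xyz": [0, 0, -0.06], "turn": [0, 0, 0]}
    - {"xyz": [0, 0, -0.06], "turn": [0, 0, 0]}
    - {"xyz": [0, 0, 0], "turn": [0, 0, 0]}

```text
time: 5.57
tool_pos: [0.536, 0.0884, 0.1334]
orientation: [-0.587, 3.077, 0.001]
contact_force: [1.5, 0.1, -0.9]
width: 0.369
gripper_force: 35.0
```

step_arm:
  steps:
    - {"xyz": [0, 0, 0], "turn": [0, 0, 0.0747]}
    - {"xyz": [0, 0, 0], "turn": [0, 0, 0.0747]}
    - {"xyz": [0, 0, 0], "turn": [0, 0, 0.0747]}
    - {"xyz": [0, 0, 0], "turn": [0, 0, 0.0747]}
    - {"xyz": [0, 0, 0], "turn": [0, 0, 0.0747]}
    - {"xyz": [0, 0, 0], "turn": [0, 0, 0.0747]}
    - {"xyz": [0, 0, 0], "turn": [0, 0, 0.0747]}
    - {"xyz": [0, 0, 0], "turn": [0, 0, 0.0747]}
    - {"xyz": [0, 0, 0], "turn": [0, 0, 0.0747]}

```text
time: 6.32
tool_pos: [0.5318, 0.0875, 0.127]
orientation: [-1.054, -2.958, 0.002]
contact_force: [-0.3, -0.8, -2.5]
width: 0.368
gripper_force: 35.0
```

step_arm:
  steps:
    - {"xyz": [0, 0, 0], "turn": [0, 0, 0.0747]}
    - {"xyz": [0, 0, 0], "turn": [0, 0, 0.0747]}
    - {"xyz": [0, 0, 0], "turn": [0, 0, 0.0747]}
    - {"xyz": [0, 0, 0], "turn": [0, 0, 0.0747]}
    - {"xyz": [0, 0, 0], "turn": [0, 0, 0.0747]}
    - {"xyz": [0, 0, 0], "turn": [0, 0, 0.0747]}
    - {"xyz": [0, 0, 0], "turn": [0, 0, 0.0747]}
    - {"xyz": [0, 0, 0], "turn": [0, 0, 0.0747]}
    - {"xyz": [0, 0, 0], "turn": [0, 0, 0.0747]}

```text
time: 7.07
tool_pos: [0.5318, 0.0876, 0.1271]
orientation: [-2.401, -2.025, 0.003]
contact_force: [1.1, -0.4, -2.1]
width: 0.361
gripper_force: 35.0
```

step_arm:
  steps:
    - {"xyz": [0, 0, 0], "turn": [0, 0, 0.0747]}
    - {"xyz": [0, 0, 0], "turn": [0, 0, 0.0747]}
    - {"xyz": [0, 0, 0], "turn": [0, 0, 0.0747]}
    - {"xyz": [0, 0, 0], "turn": [0, 0, 0.0747]}
    - {"xyz": [0, 0, 0], "turn": [0, 0, 0.0747]}
    - {"xyz": [0, 0, 0], "turn": [0, 0, 0.0747]}
    - {"xyz": [0, 0, 0], "turn": [0, 0, 0.0747]}
    - {"xyz": [0, 0, 0], "turn": [0, 0, 0.0747]}
    - {"xyz": [0, 0, 0], "turn": [0, 0, 0.0747]}

```text
time: 7.82
tool_pos: [0.5318, 0.0877, 0.1272]
orientation: [3.095, 0.539, -0.002]
contact_force: [0.1, 0.1, -2.2]
width: 0.366
gripper_force: 35.0
```

```bash
python3 plan.py .533 .0865 .018 20; python3 - <<'E'
from h import *
t=read_camera("top");s=read_camera("side")
a=cv2.resize(t["pixels"][150:270,180:300],(480,480),interpolation=cv2.INTER_CUBIC)
b=cv2.resize(s["pixels"][160:280,200:340],(320,274),interpolation=cv2.INTER_CUBIC)
c=np.zeros((480,800,3),np.uint8);c[:,:480]=a;c[:274,480:]=b
cv2.imwrite("pics/p1.png",c[:,:,::-1])
E
```

```text
tool [0.5318 0.0877 0.1272] th 19.8 tilt 0.09 q7 -1.0 t 7.8167
shift 4 rows of [0.0004 0.0007 0.0546] total [0.002 0.003 0.218]  turn 1 rows of -0.0026
```

View pics/p1.png

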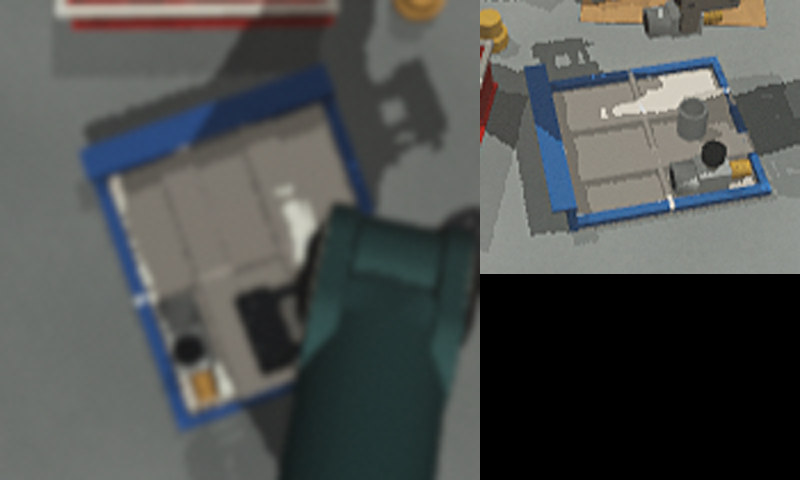

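The side inset shows the lifted valve (650–720, 18), level, with its brass end now towards the front. The left stock valve hasn't moved. Lowering it now.

step_arm:
  steps:
    - {"xyz": [0.001, 0.0015, 0.06], "turn": [0, 0, 0]}
    - {"xyz": [0.001, 0.0015, 0.06], "turn": [0, 0, 0]}
    - {"xyz": [0, 0, 0.05], "turn": [0, 0, 0]}
    - {"xyz": [0, 0, 0.03], "turn": [0, 0, 0]}
    - {"xyz": [0, 0, 0.016], "turn": [0, 0, 0]}
    - {"xyz": [0, 0, 0], "turn": [0, 0, 0]}
    - {"xyz": [0, 0, 0], "turn": [0, 0, 0]}

```text
time: 8.5
tool_pos: [0.5342, 0.0864, 0.0199]
orientation: [3.093, 0.551, -0.0]
contact_force: [0.3, -0.5, -2.9]
width: 0.368
gripper_force: 35.0
```

step_arm:
  steps:
    - {"xyz": [0, 0, 0], "turn": [0, 0, 0]}
    - {"xyz": [0, 0, 0], "turn": [0, 0, 0]}
    - {"xyz": [0, 0, 0], "turn": [0, 0, 0]}
  hand: 0.6

```text
time: 8.75
tool_pos: [0.5348, 0.0868, 0.0207]
orientation: [-3.093, -0.549, -0.002]
contact_force: [0.4, 0.0, -0.8]
width: 0.558
gripper_force: 0.0
```

step_arm:
  steps:
    - {"xyz": [0, 0, -0.04], "turn": [0, 0, 0]}
    - {"xyz": [0, 0, -0.06], "turn": [0, 0, 0]}
    - {"xyz": [0, 0, -0.06], "turn": [0, 0, 0]}
    - {"xyz": [0, 0, -0.06], "turn": [0, 0, 0]}
    - {"xyz": [0, 0, -0.06], "turn": [0, 0, 0]}
    - {"xyz": [0, 0, 0], "turn": [0, 0, 0]}
  hand: 0.3

```text
time: 9.25
tool_pos: [0.5378, 0.0868, 0.1655]
orientation: [-3.092, -0.548, -0.015]
contact_force: [1.3, 0.1, 0.6]
width: 0.305
gripper_force: 0.0
```

```bash
python3 plan.py .4939 -.1112 .16 38.3
```

```text
tool [0.5378 0.0868 0.1655] th 20.1 tilt 0.56 q7 -1.03 t 9.25
shift 6 rows of [-0.0364  0.057   0.0015] total [-0.219  0.342  0.009]  turn 3 rows of -0.0674
```

step_arm:
  steps:
    - {"xyz": [-0.0364, 0.057, 0.0015], "turn": [0, 0, 0]}
    - {"xyz": [-0.0364, 0.057, 0.0015], "turn": [0, 0, 0]}
    - {"xyz": [-0.0364, 0.057, 0.0015], "turn": [0, 0, 0]}
    - {"xyz": [-0.0364, 0.057, 0.0015], "turn": [0, 0, 0]}
    - {"xyz": [-0.0364, 0.057, 0.0015], "turn": [0, 0, 0]}
    - {"xyz": [-0.0364, 0.057, 0.0015], "turn": [0, 0, 0]}
    - {"xyz": [0, 0, 0], "turn": [0, 0, -0.0674]}
    - {"xyz": [0, 0, 0], "turn": [0, 0, -0.0674]}
    - {"xyz": [0, 0, 0], "turn": [0, 0, -0.0674]}
    - {"xyz": [0, 0, 0], "turn": [0, 0, 0]}
  hand: 0.75

```text
time: 10.08
tool_pos: [0.4902, -0.1116, 0.1556]
orientation: [-2.966, -1.034, -0.001]
contact_force: [0.2, -0.7, 0.7]
width: 0.752
gripper_force: 0.0
```

```bash
python3 plan.py .4939 -.1112 .016 38.3; python3 - <<'E'
from h import *
t=read_camera("top");s=read_camera("side")
a=cv2.resize(t["pixels"][150:270,220:400],(720,480),interpolation=cv2.INTER_CUBIC)
cv2.imwrite("pics/p2.png",a[:,:,::-1])
for p in (t,s):
    print([(np.round(q["uv"]),round(q["score"],2)) for q in pinpoint(p,"spare_0")])
E
```

```text
tool [ 0.4902 -0.1116  0.1556] th 38.4 tilt 0.05 q7 -0.39 t 10.0833
shift 4 rows of [0.0015 0.001  0.0698] total [0.006 0.004 0.279]  turn 1 rows of 0.0014
[(array([321., 196.]), 0.82), (array([373., 197.]), 0.74), (array([327., 230.]), 0.61)]
[(array([268., 123.]), 0.84), (array([302., 125.]), 0.76), (array([301., 155.]), 0.72), (array([263., 152.]), 0.63)]
```

View pics/p2.png

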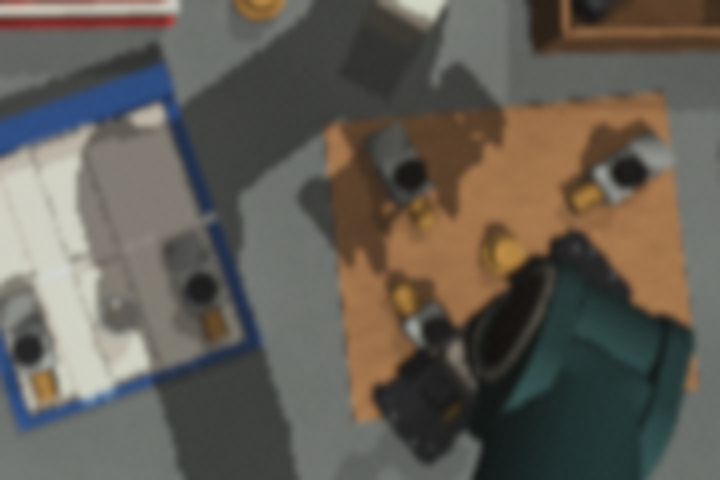

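Stock_4 now lies correctly, brass end down at (212,325), and the left stock valve is unmoved. Spare S1 is below the gripper at (430,330). Next I'll pick it and turn it to 200°.

step_arm:
  steps:
    - {"xyz": [0.006, 0.004, 0.07], "turn": [0, 0, 0]}
    - {"xyz": [0, 0, 0.07], "turn": [0, 0, 0]}
    - {"xyz": [0, 0, 0.06], "turn": [0, 0, 0]}
    - {"xyz": [0, 0, 0.05], "turn": [0, 0, 0]}
    - {"xyz": [0, 0, 0.027], "turn": [0, 0, 0]}
    - {"xyz": [0, 0, 0], "turn": [0, 0, 0]}

```text
time: 10.78
tool_pos: [0.4921, -0.1109, 0.0147]
orientation: [-2.967, -1.029, 0.008]
contact_force: [-0.2, 0.7, 0.5]
width: 0.749
gripper_force: 0.0
```

step_arm:
  steps:
    - {"xyz": [0, 0, 0], "turn": [0, 0, 0]}
    - {"xyz": [0, 0, 0], "turn": [0, 0, 0]}
    - {"xyz": [0, 0, 0], "turn": [0, 0, 0]}
    - {"xyz": [0, 0, 0], "turn": [0, 0, 0]}
    - {"xyz": [0, 0, 0], "turn": [0, 0, 0]}
    - {"xyz": [0, 0, 0], "turn": [0, 0, 0]}
    - {"xyz": [0, 0, 0], "turn": [0, 0, 0]}
  hand: 0

```text
time: 11.37
tool_pos: [0.4944, -0.1109, 0.0179]
orientation: [-2.967, -1.03, -0.002]
contact_force: [-0.5, 1.0, 6.2]
width: 0.366
gripper_force: 34.8
```

step_arm:
  steps:
    - {"xyz": [0, 0, -0.04], "turn": [0, 0, 0]}
    - {"xyz": [0, 0, -0.06], "turn": [0, 0, 0]}
    - {"xyz": [0, 0, -0.06], "turn": [0, 0, 0]}
    - {"xyz": [0, 0, -0.06], "turn": [0, 0, 0]}
    - {"xyz": [0, 0, -0.06], "turn": [0, 0, 0]}
    - {"xyz": [0, 0, 0], "turn": [0, 0, 0]}

```text
time: 11.87
tool_pos: [0.4968, -0.1121, 0.1616]
orientation: [2.966, 1.029, 0.013]
contact_force: [1.2, -0.6, -3.0]
width: 0.363
gripper_force: 34.8
```

step_arm:
  steps:
    - {"xyz": [0, 0, 0], "turn": [0, 0, -0.075]}
    - {"xyz": [0, 0, 0], "turn": [0, 0, -0.075]}
    - {"xyz": [0, 0, 0], "turn": [0, 0, -0.075]}
    - {"xyz": [0, 0, 0], "turn": [0, 0, -0.075]}
    - {"xyz": [0, 0, 0], "turn": [0, 0, -0.075]}
    - {"xyz": [0, 0, 0], "turn": [0, 0, -0.075]}
    - {"xyz": [0, 0, 0], "turn": [0, 0, -0.075]}
    - {"xyz": [0, 0, 0], "turn": [0, 0, -0.075]}

```text
time: 12.53
tool_pos: [0.4929, -0.1109, 0.1558]
orientation: [-2.169, -2.271, 0.002]
contact_force: [-0.0, -0.1, -3.6]
width: 0.365
gripper_force: 34.8
```

step_arm:
  steps:
    - {"xyz": [0, 0, 0], "turn": [0, 0, -0.075]}
    - {"xyz": [0, 0, 0], "turn": [0, 0, -0.075]}
    - {"xyz": [0, 0, 0], "turn": [0, 0, -0.075]}
    - {"xyz": [0, 0, 0], "turn": [0, 0, -0.075]}
    - {"xyz": [0, 0, 0], "turn": [0, 0, -0.075]}
    - {"xyz": [0, 0, 0], "turn": [0, 0, -0.075]}
    - {"xyz": [0, 0, 0], "turn": [0, 0, -0.075]}
    - {"xyz": [0, 0, 0], "turn": [0, 0, -0.075]}

```text
time: 13.2
tool_pos: [0.4928, -0.1109, 0.1557]
orientation: [-0.901, -3.007, 0.0]
contact_force: [-0.2, 0.5, -3.7]
width: 0.366
gripper_force: 34.8
```

step_arm:
  steps:
    - {"xyz": [0, 0, 0], "turn": [0, 0, -0.075]}
    - {"xyz": [0, 0, 0], "turn": [0, 0, -0.075]}
    - {"xyz": [0, 0, 0], "turn": [0, 0, -0.075]}
    - {"xyz": [0, 0, 0], "turn": [0, 0, -0.075]}
    - {"xyz": [0, 0, 0], "turn": [0, 0, -0.075]}
    - {"xyz": [0, 0, 0], "turn": [0, 0, -0.075]}
    - {"xyz": [0, 0, 0], "turn": [0, 0, -0.075]}
    - {"xyz": [0, 0, 0], "turn": [0, 0, -0.075]}
    - {"xyz": [0, 0, 0], "turn": [0, 0, 0]}

```text
time: 13.95
tool_pos: [0.4929, -0.1109, 0.1558]
orientation: [0.558, -3.09, -0.002]
contact_force: [-0.6, -0.2, -3.0]
width: 0.37
gripper_force: 34.8
```

```bash
sed -i '$d' plan.py; cat >> plan.py <<'E'
def pocket(i,j,T=(.561,.1753,np.radians(19.6))):
    x,y=.056*i,.076*j; c,s=np.cos(T[2]),np.sin(T[2]); return T[0]+c*x-s*y,T[1]+s*x+c*y
if __name__=="__main__":
    if sys.argv[1]=="p": P=pocket(float(sys.argv[2]),float(sys.argv[3])); print(P); plan(*P,*map(float,sys.argv[4:6]))
    else: plan(*map(float,sys.argv[1:5]))
E
python3 plan.py p 1 -1 .16 200
```

```text
(np.float64(0.639249536657108), np.float64(0.12248892149417974))
tool [ 0.4929 -0.1109  0.1558] th 200.5 tilt 0.13 q7 2.17 t 13.95
shift 8 rows of [-0.0547  0.0419 -0.0011] total [-0.437  0.335 -0.009]  turn 1 rows of 0.0051
```

step_arm:
  steps:
    - {"xyz": [-0.0547, 0.0419, 0], "turn": [0, 0, 0.005]}
    - {"xyz": [-0.0547, 0.0419, 0], "turn": [0, 0, 0]}
    - {"xyz": [-0.0547, 0.0419, 0], "turn": [0, 0, 0]}
    - {"xyz": [-0.0547, 0.0419, 0], "turn": [0, 0, 0]}
    - {"xyz": [-0.0547, 0.0419, 0], "turn": [0, 0, 0]}
    - {"xyz": [-0.0547, 0.0419, 0], "turn": [0, 0, 0]}
    - {"xyz": [-0.0547, 0.0419, 0], "turn": [0, 0, 0]}
    - {"xyz": [-0.0547, 0.0419, 0], "turn": [0, 0, 0]}
    - {"xyz": [0, 0, 0], "turn": [0, 0, 0]}
    - {"xyz": [0, 0, 0], "turn": [0, 0, 0]}

```text
time: 14.78
tool_pos: [0.642, 0.1237, 0.1552]
orientation: [0.543, -3.092, -0.001]
contact_force: [-1.4, -0.5, -3.3]
width: 0.367
gripper_force: 34.8
```

```bash
python3 plan.py p 1 -1 .018 200
```

```text
(np.float64(0.639249536657108), np.float64(0.12248892149417974))
tool [0.642  0.1237 0.1552] th 199.9 tilt 0.15 q7 1.76 t 14.7833
shift 4 rows of [ 0.0014 -0.0002  0.0686] total [ 0.005 -0.001  0.274]  turn 1 rows of -0.0009
```

Place it, go up, then travel to S0 (0.627, -0.090, θ 204).

step_arm:
  steps:
    - {"xyz": [0.005, -0.001, 0.07], "turn": [0, 0, 0]}
    - {"xyz": [0, 0, 0.07], "turn": [0, 0, 0]}
    - {"xyz": [0, 0, 0.06], "turn": [0, 0, 0]}
    - {"xyz": [0, 0, 0.04], "turn": [0, 0, 0]}
    - {"xyz": [0, 0, 0.02], "turn": [0, 0, 0]}
    - {"xyz": [0, 0, 0.013], "turn": [0, 0, 0]}
    - {"xyz": [0, 0, 0], "turn": [0, 0, 0]}
    - {"xyz": [0, 0, 0], "turn": [0, 0, 0]}

```text
time: 15.45
tool_pos: [0.6413, 0.119, 0.0215]
orientation: [-0.539, 3.093, -0.0]
contact_force: [0.5, -0.1, -3.4]
width: 0.369
gripper_force: 34.9
```

step_arm:
  steps:
    - {"xyz": [0, 0, 0], "turn": [0, 0, 0]}
    - {"xyz": [0, 0, 0], "turn": [0, 0, 0]}
    - {"xyz": [0, 0, 0], "turn": [0, 0, 0]}
  hand: 0.6

```text
time: 15.7
tool_pos: [0.6416, 0.1198, 0.0221]
orientation: [-0.54, 3.092, 0.0]
contact_force: [0.1, 0.5, 0.3]
width: 0.558
gripper_force: 0.0
```

step_arm:
  steps:
    - {"xyz": [0, 0, -0.04], "turn": [0, 0, 0]}
    - {"xyz": [0, 0, -0.06], "turn": [0, 0, 0]}
    - {"xyz": [0, 0, -0.06], "turn": [0, 0, 0]}
    - {"xyz": [0, 0, -0.06], "turn": [0, 0, 0]}
    - {"xyz": [0, 0, -0.06], "turn": [0, 0, 0]}
    - {"xyz": [0, 0, 0], "turn": [0, 0, 0]}

```text
time: 16.2
tool_pos: [0.6448, 0.1203, 0.1684]
orientation: [-0.539, 3.082, 0.002]
contact_force: [1.0, 0.2, 0.8]
width: 0.602
gripper_force: 0.0
```

```bash
python3 plan.py .6269 -.0901 .16 204
```

```text
tool [0.6448 0.1203 0.1684] th 199.8 tilt 0.73 q7 1.76 t 16.2
shift 6 rows of [ 0.0294 -0.064   0.0025] total [ 0.177 -0.384  0.015]  turn 1 rows of -0.0464
```

step_arm:
  steps:
    - {"xyz": [0.0294, -0.064, 0.002], "turn": [0, 0, 0]}
    - {"xyz": [0.0294, -0.064, 0], "turn": [0, 0, 0]}
    - {"xyz": [0.0294, -0.064, 0], "turn": [0, 0, 0]}
    - {"xyz": [0.0294, -0.064, 0], "turn": [0, 0, 0]}
    - {"xyz": [0.0294, -0.064, 0], "turn": [0, 0, 0]}
    - {"xyz": [0.0294, -0.064, 0], "turn": [0, 0, 0]}
    - {"xyz": [0, 0, 0], "turn": [0, 0, -0.046]}
    - {"xyz": [0, 0, 0], "turn": [0, 0, 0]}
    - {"xyz": [0, 0, 0], "turn": [0, 0, 0]}
  hand: 0.75

```text
time: 16.95
tool_pos: [0.6229, -0.0904, 0.1599]
orientation: [-0.65, 3.073, 0.001]
contact_force: [-0.0, 0.0, -0.5]
width: 0.754
gripper_force: 0.0
```

```bash
python3 plan.py .6269 -.0901 .016 204; python3 - <<'E'
from h import *
t=read_camera("top");s=read_camera("side")
for p,r in ((t,[318,190]),(s,[304,125])):
    print([(np.round(q["uv"],1),round(q["score"],2)) for q in pinpoint(p,"spare_0")])
a=cv2.resize(t["pixels"][150:270,180:380],(480,288),interpolation=cv2.INTER_CUBIC)
b=cv2.resize(s["pixels"][90:260,190:350],(320,340),interpolation=cv2.INTER_CUBIC)
c=np.zeros((340,800,3),np.uint8);c[:288,:480]=a;c[:,480:]=b
cv2.imwrite("pics/p3.png",c[:,:,::-1])
E
```

```text
tool [ 0.6229 -0.0904  0.1599] th 203.9 tilt 0.07 q7 2.17 t 16.95
shift 4 rows of [-0.0018 -0.0007  0.0719] total [-0.007 -0.003  0.288]  turn 1 rows of -0.0013
[(array([260.9, 189.4]), 0.69), (array([371.9, 197. ]), 0.64), (array([321.4, 194.3]), 0.49), (array([373.8, 228.9]), 0.47)]
[(array([248.8, 201.1]), 0.97), (array([261.5, 155.1]), 0.6), (array([302.2, 124.7]), 0.55), (array([270.5, 122.7]), 0.52)]
```

View pics/p3.png

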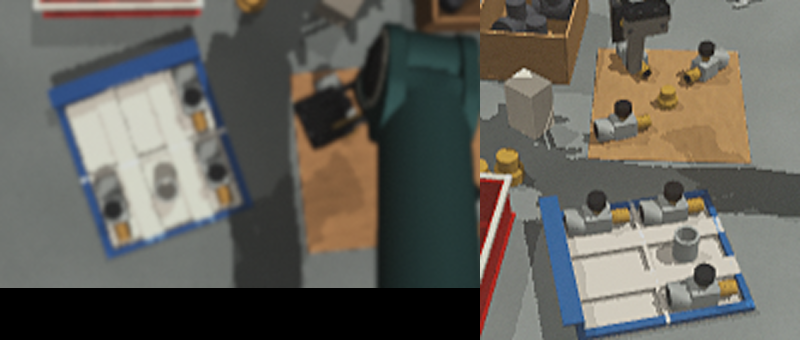

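S1 is seated back-right, brass end to the front, and the front-row valves are fine. S0 is still in place at side (262,152). Picking S0.

step_arm:
  steps:
    - {"xyz": [-0.007, -0.003, 0.07], "turn": [0, 0, 0]}
    - {"xyz": [0, 0, 0.07], "turn": [0, 0, 0]}
    - {"xyz": [0, 0, 0.07], "turn": [0, 0, 0]}
    - {"xyz": [0, 0, 0.05], "turn": [0, 0, 0]}
    - {"xyz": [0, 0, 0.025], "turn": [0, 0, 0]}
    - {"xyz": [0, 0, 0], "turn": [0, 0, 0]}

```text
time: 17.65
tool_pos: [0.6244, -0.0897, 0.014]
orientation: [0.653, -3.067, -0.003]
contact_force: [-0.3, -0.3, 0.3]
width: 0.751
gripper_force: 0.0
```

step_arm:
  steps:
    - {"xyz": [0, 0, 0], "turn": [0, 0, 0]}
    - {"xyz": [0, 0, 0], "turn": [0, 0, 0]}
    - {"xyz": [0, 0, 0], "turn": [0, 0, 0]}
    - {"xyz": [0, 0, 0], "turn": [0, 0, 0]}
    - {"xyz": [0, 0, 0], "turn": [0, 0, 0]}
    - {"xyz": [0, 0, 0], "turn": [0, 0, 0]}
    - {"xyz": [0, 0, 0], "turn": [0, 0, 0]}
  hand: 0

```text
time: 18.23
tool_pos: [0.6272, -0.091, 0.0183]
orientation: [-0.652, 3.071, -0.001]
contact_force: [-1.4, 0.2, 6.5]
width: 0.372
gripper_force: 34.8
```

step_arm:
  steps:
    - {"xyz": [0, 0, -0.04], "turn": [0, 0, 0]}
    - {"xyz": [0, 0, -0.06], "turn": [0, 0, 0]}
    - {"xyz": [0, 0, -0.06], "turn": [0, 0, 0]}
    - {"xyz": [0, 0, -0.06], "turn": [0, 0, 0]}
    - {"xyz": [0, 0, -0.06], "turn": [0, 0, 0]}
    - {"xyz": [0, 0, 0], "turn": [0, 0, 0.046]}
    - {"xyz": [0, 0, 0], "turn": [0, 0, 0]}
    - {"xyz": [0, 0, 0], "turn": [0, 0, 0]}

```text
time: 18.9
tool_pos: [0.6253, -0.0907, 0.156]
orientation: [0.544, -3.092, -0.001]
contact_force: [-0.2, 0.9, -4.1]
width: 0.367
gripper_force: 34.8
```

```bash
python3 plan.py p 1 0 .16 200
```

```text
(np.float64(0.6137552173560886), np.float64(0.1940852879060143))
tool [ 0.6253 -0.0907  0.156 ] th 199.9 tilt 0.13 q7 2.11 t 18.9
shift 8 rows of [-0.0216  0.0679 -0.001 ] total [-0.172  0.543 -0.008]  turn 1 rows of -0.0006
```

step_arm:
  steps:
    - {"xyz": [-0.0216, 0.0679, 0], "turn": [0, 0, 0]}
    - {"xyz": [-0.0216, 0.0679, 0], "turn": [0, 0, 0]}
    - {"xyz": [-0.0216, 0.0679, 0], "turn": [0, 0, 0]}
    - {"xyz": [-0.0216, 0.0679, 0], "turn": [0, 0, 0]}
    - {"xyz": [-0.0216, 0.0679, 0], "turn": [0, 0, 0]}
    - {"xyz": [-0.0216, 0.0679, 0], "turn": [0, 0, 0]}
    - {"xyz": [-0.0216, 0.0679, 0], "turn": [0, 0, 0]}
    - {"xyz": [-0.0216, 0.0679, 0], "turn": [0, 0, 0]}
    - {"xyz": [0, 0, 0], "turn": [0, 0, 0]}
    - {"xyz": [0, 0, 0], "turn": [0, 0, 0]}

```text
time: 19.73
tool_pos: [0.6132, 0.1973, 0.1545]
orientation: [0.552, -3.088, -0.001]
contact_force: [-0.3, -0.6, -4.0]
width: 0.368
gripper_force: 34.8
```

step_arm:
  steps:
    - {"xyz": [0, 0, 0], "turn": [0, 0, 0]}
    - {"xyz": [0, 0, 0], "turn": [0, 0, 0]}
    - {"xyz": [0, 0, 0], "turn": [0, 0, 0]}

```text
time: 19.98
tool_pos: [0.6156, 0.1917, 0.1565]
orientation: [0.537, -3.094, 0.002]
contact_force: [-0.2, -0.1, -3.7]
width: 0.368
gripper_force: 34.8
```

```bash
python3 plan.py p 1 0 .018 200
```

```text
(np.float64(0.6137552173560886), np.float64(0.1940852879060143))
tool [0.6156 0.1917 0.1565] th 199.7 tilt 0.09 q7 1.63 t 19.9833
shift 4 rows of [0.0004 0.0015 0.0692] total [0.002 0.006 0.277]  turn 1 rows of -0.0033
```

step_arm:
  steps:
    - {"xyz": [0.001, 0.003, 0.07], "turn": [0, 0, 0]}
    - {"xyz": [0, 0, 0.07], "turn": [0, 0, 0]}
    - {"xyz": [0, 0, 0.06], "turn": [0, 0, 0]}
    - {"xyz": [0, 0, 0.04], "turn": [0, 0, 0]}
    - {"xyz": [0, 0, 0.02], "turn": [0, 0, 0]}
    - {"xyz": [0, 0, 0.016], "turn": [0, 0, 0]}
    - {"xyz": [0, 0, 0], "turn": [0, 0, 0]}
    - {"xyz": [0, 0, 0], "turn": [0, 0, 0]}

```text
time: 20.65
tool_pos: [0.6159, 0.1948, 0.0203]
orientation: [-0.539, 3.092, 0.0]
contact_force: [0.6, 0.8, -4.1]
width: 0.367
gripper_force: 34.9
```

step_arm:
  steps:
    - {"xyz": [0, 0, 0], "turn": [0, 0, 0]}
    - {"xyz": [0, 0, 0], "turn": [0, 0, 0]}
    - {"xyz": [0, 0, 0], "turn": [0, 0, 0]}
  hand: 0.6

```text
time: 20.9
tool_pos: [0.6157, 0.1954, 0.0204]
orientation: [-0.541, 3.092, 0.001]
contact_force: [0.4, 0.0, -0.5]
width: 0.564
gripper_force: 0.0
```

step_arm:
  steps:
    - {"xyz": [0, 0, -0.04], "turn": [0, 0, 0]}
    - {"xyz": [0, 0, -0.06], "turn": [0, 0, 0]}
    - {"xyz": [0, 0, -0.06], "turn": [0, 0, 0]}
    - {"xyz": [0, 0, -0.06], "turn": [0, 0, 0]}
    - {"xyz": [0, 0, -0.06], "turn": [0, 0, 0]}
    - {"xyz": [0, 0, 0], "turn": [0, 0, 0]}

```text
time: 21.4
tool_pos: [0.6187, 0.1964, 0.1668]
orientation: [-0.539, 3.082, 0.004]
contact_force: [0.7, -0.3, 0.6]
width: 0.599
gripper_force: 0.0
```

```bash
cat > spares.py <<'E'
from fit import *
t=read_camera("top");s=read_camera("side")
np.set_printoptions(precision=4,suppress=True)
for p in(t,s): print("coupling",[(np.round(q["uv"],1),round(q["score"],2),atz(p,q["uv"],.004)) for q in pinpoint(p,"coupling")][:2])
for nm,P in (("S2",[.4995,-.2664]),("S3",[.6276,-.2748])):
    for p in (t,s):
        c=[np.linalg.norm(atz(p,q["uv"],.003)[:2]-P) for q in pinpoint(p,"spare_0")]; print(nm,"min dist",min(c) if c else None)
E
python3 spares.py; python3 plan.py p -1 0 .16 200
```

```text
coupling []
coupling [(array([292.4, 215.7]), 0.74, array([0.5104, 0.1516, 0.004 ]))]
S2 min dist 0.008277688773047156
S2 min dist 0.007818381842634219
S3 min dist 0.011791813932152947
S3 min dist 0.01180196432144032
(np.float64(0.5082447826439115), np.float64(0.15651471209398574))
tool [0.6139 0.1949 0.1577] th 199.8 tilt 0.13 q7 1.63 t 21.8
shift 4 rows of [ 0.0562 -0.0001 -0.001 ] total [ 0.225 -0.    -0.004]  turn 1 rows of -0.0018
```

step_arm:
  steps:
    - {"xyz": [0.0555, -0.002, 0], "turn": [0, 0, 0]}
    - {"xyz": [0.0555, -0.002, 0], "turn": [0, 0, 0]}
    - {"xyz": [0.0555, -0.002, 0], "turn": [0, 0, 0]}
    - {"xyz": [0.0555, 0, 0], "turn": [0, 0, 0]}
    - {"xyz": [0, 0, 0], "turn": [0, 0, 0]}
    - {"xyz": [0, 0, 0], "turn": [0, 0, 0]}
    - {"xyz": [0, 0, 0], "turn": [0, 0, 0]}
  hand: 0.7

```text
time: 22.38
tool_pos: [0.512, 0.1549, 0.1592]
orientation: [-0.541, 3.094, 0.0]
contact_force: [0.7, 0.7, -0.0]
width: 0.702
gripper_force: 0.0
```

step_arm:
  steps:
    - {"xyz": [0, 0, 0.07], "turn": [0, 0, 0]}
    - {"xyz": [0, 0, 0.07], "turn": [0, 0, 0]}
    - {"xyz": [0, 0, 0.06], "turn": [0, 0, 0]}
    - {"xyz": [0, 0, 0.05], "turn": [0, 0, 0]}
    - {"xyz": [0, 0, 0.026], "turn": [0, 0, 0]}
    - {"xyz": [0, 0, 0], "turn": [0, 0, 0]}

```text
time: 22.88
tool_pos: [0.51, 0.1542, 0.0176]
orientation: [0.541, -3.089, 0.002]
contact_force: [-0.3, -0.2, -0.6]
width: 0.699
gripper_force: 0.0
```

step_arm:
  steps:
    - {"xyz": [0, 0, 0], "turn": [0, 0, 0]}
    - {"xyz": [0, 0, 0], "turn": [0, 0, 0]}
    - {"xyz": [0, 0, 0], "turn": [0, 0, 0]}
    - {"xyz": [0, 0, 0], "turn": [0, 0, 0]}
    - {"xyz": [0, 0, 0], "turn": [0, 0, 0]}
    - {"xyz": [0, 0, 0], "turn": [0, 0, 0]}
    - {"xyz": [0, 0, 0], "turn": [0, 0, 0]}
  hand: 0

```text
time: 23.47
tool_pos: [0.5121, 0.1552, 0.0223]
orientation: [-0.541, 3.092, 0.001]
contact_force: [-1.0, 1.5, 6.1]
width: 0.381
gripper_force: 35.0
```

step_arm:
  steps:
    - {"xyz": [0, 0, -0.04], "turn": [0, 0, 0]}
    - {"xyz": [0, 0, -0.06], "turn": [0, 0, 0]}
    - {"xyz": [0, 0, -0.06], "turn": [0, 0, 0]}
    - {"xyz": [0, 0, -0.06], "turn": [0, 0, 0]}
    - {"xyz": [0, 0, -0.06], "turn": [0, 0, 0]}
    - {"xyz": [0, 0, 0], "turn": [0, 0, 0]}
    - {"xyz": [0, 0, 0], "turn": [0, 0, 0]}
    - {"xyz": [0, 0, 0], "turn": [0, 0, 0]}

```text
time: 24.13
tool_pos: [0.5104, 0.1543, 0.1604]
orientation: [0.541, -3.093, 0.0]
contact_force: [-0.5, 0.4, -1.5]
width: 0.381
gripper_force: 35.0
```

```bash
python3 plan.py .56 -.09 .16 200
```

```text
tool [0.5104 0.1543 0.1604] th 199.8 tilt 0.07 q7 1.62 t 24.1333
shift 7 rows of [ 0.0104 -0.0705  0.0001] total [ 0.073 -0.493  0.001]  turn 1 rows of -0.0017
```

step_arm:
  steps:
    - {"xyz": [0.0104, -0.072, 0], "turn": [0, 0, 0]}
    - {"xyz": [0.0104, -0.072, 0], "turn": [0, 0, 0]}
    - {"xyz": [0.0104, -0.072, 0], "turn": [0, 0, 0]}
    - {"xyz": [0.0104, -0.072, 0], "turn": [0, 0, 0]}
    - {"xyz": [0.0104, -0.072, 0], "turn": [0, 0, 0]}
    - {"xyz": [0.0104, -0.072, 0], "turn": [0, 0, 0]}
    - {"xyz": [0.0104, -0.06, 0], "turn": [0, 0, 0]}
    - {"xyz": [0, 0, 0], "turn": [0, 0, 0]}
    - {"xyz": [0, 0, 0], "turn": [0, 0, 0]}
    - {"xyz": [0, 0, 0], "turn": [0, 0, 0]}

```text
time: 24.97
tool_pos: [0.5593, -0.0884, 0.1593]
orientation: [0.541, -3.091, -0.002]
contact_force: [-0.2, 0.4, -1.5]
width: 0.383
gripper_force: 35.0
```

step_arm:
  steps:
    - {"xyz": [0, 0, 0.07], "turn": [0, 0, 0]}
    - {"xyz": [0, 0, 0.07], "turn": [0, 0, 0]}
    - {"xyz": [0, 0, 0.06], "turn": [0, 0, 0]}
    - {"xyz": [0, 0, 0.04], "turn": [0, 0, 0]}
    - {"xyz": [0, 0, 0.02], "turn": [0, 0, 0]}
    - {"xyz": [0, 0, 0.012], "turn": [0, 0, 0]}
    - {"xyz": [0, 0, 0.01], "turn": [0, 0, 0]}
    - {"xyz": [0, 0, 0], "turn": [0, 0, 0]}
    - {"xyz": [0, 0, 0], "turn": [0, 0, 0]}
    - {"xyz": [0, 0, 0], "turn": [0, 0, 0]}

```text
time: 25.8
tool_pos: [0.5617, -0.0888, 0.0213]
orientation: [-0.541, 3.092, -0.001]
contact_force: [-0.4, -0.4, 1.5]
width: 0.382
gripper_force: 35.0
```

step_arm:
  steps:
    - {"xyz": [0, 0, 0], "turn": [0, 0, 0]}
    - {"xyz": [0, 0, 0], "turn": [0, 0, 0]}
    - {"xyz": [0, 0, 0], "turn": [0, 0, 0]}
  hand: 0.6

```text
time: 26.05
tool_pos: [0.5608, -0.0892, 0.0204]
orientation: [-0.541, 3.094, -0.0]
contact_force: [0.6, -0.3, -0.6]
width: 0.576
gripper_force: 0.0
```

step_arm:
  steps:
    - {"xyz": [0, 0, -0.03], "turn": [0, 0, 0]}
    - {"xyz": [0, 0, -0.06], "turn": [0, 0, 0]}
    - {"xyz": [0, 0, -0.06], "turn": [0, 0, 0]}
    - {"xyz": [0, 0, -0.06], "turn": [0, 0, 0]}
    - {"xyz": [0, 0, -0.06], "turn": [0, 0, 0]}
    - {"xyz": [0, 0, 0], "turn": [0, 0, 0]}
    - {"xyz": [0, 0, 0], "turn": [0, 0, 0]}

```text
time: 26.63
tool_pos: [0.5617, -0.0893, 0.157]
orientation: [-0.54, 3.091, -0.001]
contact_force: [0.9, -0.5, -0.3]
width: 0.603
gripper_force: 0.0
```

```bash
python3 plan.py .6276 -.2748 .16 122.9;  python3 - <<'E'
from h import *
t=read_camera("top");s=read_camera("side")
a=cv2.resize(t["pixels"][150:270,180:420],(480,240),interpolation=cv2.INTER_CUBIC)
b=cv2.resize(s["pixels"][90:260,190:350],(320,340),interpolation=cv2.INTER_CUBIC)
c=np.zeros((340,800,3),np.uint8);c[:240,:480]=a;c[:,480:]=b
cv2.imwrite("pics/p4.png",c[:,:,::-1])
E
sed -i 's/^print.*//;' spares.py
cat > sp.py <<'E'
from fit import *
import sys
np.set_printoptions(precision=4,suppress=True)
t=read_camera("top");s=read_camera("side"); ms=masks(s,"spare_0");mt=masks(t,"spare_0")
for a in sys.argv[1:]:
    P=list(map(float,a.split(","))); v=[]
    for p,mm in((t,mt),(s,ms)):
        u=proj(p,[P[0],P[1],.025]); c=[(np.linalg.norm(np.argwhere(m)[:,::-1].mean(0)-u),i) for i,(_,m) in enumerate(mm)]
        d,i=min(c) if c else (99,0)
        print(round(d,1),end=" ")
        if d<10: v.append((p,mm[i][1]))
    r=fit(v,lambda q:valve(1e3*np.clip(q[3],0,.014)),[P[0],P[1],np.radians(P[2]),.005],.003,[.008,.008,.3,.005])
    print(len(v),r[0][:2],np.degrees(r[0][2]),r[0][3],r[1])
E
python3 sp.py .6276,-.2748,123 .4995,-.2664,51
```

```text
tool [ 0.5617 -0.0893  0.157 ] th 199.8 tilt 0.24 q7 2.13 t 26.6333
shift 6 rows of [ 0.0003 -0.0656 -0.0009] total [ 0.002 -0.394 -0.005]  turn 12 rows of 0.0712
5.9 0.6 2 [ 0.6277 -0.2743] 122.105909834187 0.011693987323978864 0.6033014648682336
41.4 6.8 1 [ 0.4828 -0.2408] 58.09783115419499 0.005464053297839309 0.08050203853225679
```

View pics/p4.png

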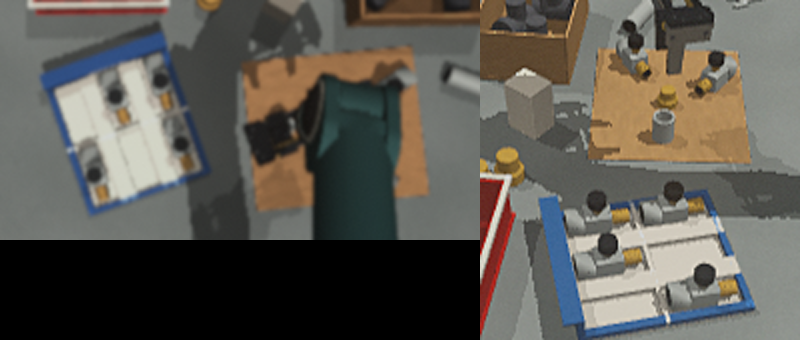

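The coupling stands on the cardboard (side crop 663,125) and S0 is seated back-middle. S2 (715,70) has apparently shifted, so I'll re-measure it once the arm is clear. S3 is next.

step_arm:
  steps:
    - {"xyz": [0, -0.0656, 0], "turn": [0, 0, 0]}
    - {"xyz": [0, -0.0656, 0], "turn": [0, 0, 0]}
    - {"xyz": [0, -0.0656, 0], "turn": [0, 0, 0]}
    - {"xyz": [0, -0.0656, 0], "turn": [0, 0, 0]}
    - {"xyz": [0, -0.0656, 0], "turn": [0, 0, 0]}
    - {"xyz": [0, -0.0656, 0], "turn": [0, 0, 0]}
    - {"xyz": [0, 0, 0], "turn": [0, 0, 0.0712]}
    - {"xyz": [0, 0, 0], "turn": [0, 0, 0.0712]}
    - {"xyz": [0, 0, 0], "turn": [0, 0, 0.0712]}
    - {"xyz": [0, 0, 0], "turn": [0, 0, 0.0712]}
  hand: 0.75

```text
time: 27.77
tool_pos: [0.6267, -0.2745, 0.1536]
orientation: [-0.168, -3.135, -0.001]
contact_force: [0.8, 0.3, 0.3]
width: 0.753
gripper_force: 0.0
```

step_arm:
  steps:
    - {"xyz": [0, 0, 0], "turn": [0, 0, 0.0712]}
    - {"xyz": [0, 0, 0], "turn": [0, 0, 0.0712]}
    - {"xyz": [0, 0, 0], "turn": [0, 0, 0.0712]}
    - {"xyz": [0, 0, 0], "turn": [0, 0, 0.0712]}
    - {"xyz": [0, 0, 0], "turn": [0, 0, 0.0712]}
    - {"xyz": [0, 0, 0], "turn": [0, 0, 0.0712]}
    - {"xyz": [0, 0, 0], "turn": [0, 0, 0.0712]}
    - {"xyz": [0, 0, 0], "turn": [0, 0, 0.0712]}
    - {"xyz": [0, 0, 0], "turn": [0, 0, 0]}

```text
time: 28.52
tool_pos: [0.6269, -0.274, 0.1538]
orientation: [-1.503, -2.757, 0.002]
contact_force: [-0.8, -0.7, -0.5]
width: 0.747
gripper_force: 0.0
```

```bash
python3 plan.py .6276 -.2748 .016 122.9
```

```text
tool [ 0.6269 -0.274   0.1538] th 122.8 tilt 0.12 q7 1.24 t 28.5167
shift 4 rows of [-0.0006  0.0002  0.0689] total [-0.003  0.001  0.276]  turn 1 rows of -0.0011
```

step_arm:
  steps:
    - {"xyz": [-0.002, 0.001, 0.07], "turn": [0, 0, 0]}
    - {"xyz": [0, 0, 0.07], "turn": [0, 0, 0]}
    - {"xyz": [0, 0, 0.06], "turn": [0, 0, 0]}
    - {"xyz": [0, 0, 0.05], "turn": [0, 0, 0]}
    - {"xyz": [0, 0, 0.026], "turn": [0, 0, 0]}
    - {"xyz": [0, 0, 0], "turn": [0, 0, 0]}

```text
time: 29.02
tool_pos: [0.6258, -0.2737, 0.0132]
orientation: [-1.495, -2.756, 0.001]
contact_force: [-0.3, -0.1, -0.3]
width: 0.745
gripper_force: 0.0
```

step_arm:
  steps:
    - {"xyz": [0, 0, 0], "turn": [0, 0, 0]}
    - {"xyz": [0, 0, 0], "turn": [0, 0, 0]}
    - {"xyz": [0, 0, 0], "turn": [0, 0, 0]}
    - {"xyz": [0, 0, 0], "turn": [0, 0, 0]}
    - {"xyz": [0, 0, 0], "turn": [0, 0, 0]}
    - {"xyz": [0, 0, 0], "turn": [0, 0, 0]}
    - {"xyz": [0, 0, 0], "turn": [0, 0, 0]}
  hand: 0

```text
time: 29.6
tool_pos: [0.6282, -0.2757, 0.0183]
orientation: [1.5, 2.759, -0.001]
contact_force: [-2.6, -0.7, 6.6]
width: 0.367
gripper_force: 34.9
```

step_arm:
  steps:
    - {"xyz": [0, 0, -0.04], "turn": [0, 0, 0]}
    - {"xyz": [0, 0, -0.06], "turn": [0, 0, 0]}
    - {"xyz": [0, 0, -0.06], "turn": [0, 0, 0]}
    - {"xyz": [0, 0, -0.06], "turn": [0, 0, 0]}
    - {"xyz": [0, 0, -0.06], "turn": [0, 0, 0]}
    - {"xyz": [0, 0, 0], "turn": [0, 0, 0]}

```text
time: 30.1
tool_pos: [0.6313, -0.2763, 0.1633]
orientation: [1.495, 2.752, 0.003]
contact_force: [0.8, -0.8, -2.1]
width: 0.364
gripper_force: 34.9
```

step_arm:
  steps:
    - {"xyz": [0, 0, 0], "turn": [0, 0, -0.0714]}
    - {"xyz": [0, 0, 0], "turn": [0, 0, -0.0714]}
    - {"xyz": [0, 0, 0], "turn": [0, 0, -0.0714]}
    - {"xyz": [0, 0, 0], "turn": [0, 0, -0.0714]}
    - {"xyz": [0, 0, 0], "turn": [0, 0, -0.0714]}
    - {"xyz": [0, 0, 0], "turn": [0, 0, -0.0714]}
    - {"xyz": [0, 0, 0], "turn": [0, 0, -0.0714]}
    - {"xyz": [0, 0, 0], "turn": [0, 0, -0.0714]}
    - {"xyz": [0, 0, 0], "turn": [0, 0, -0.0714]}
    - {"xyz": [0, 0, 0], "turn": [0, 0, -0.0714]}

```text
time: 30.93
tool_pos: [0.6274, -0.274, 0.1552]
orientation: [0.206, -3.133, -0.003]
contact_force: [-0.4, 0.5, -2.9]
width: 0.366
gripper_force: 34.9
```

step_arm:
  steps:
    - {"xyz": [0, 0, 0], "turn": [0, 0, -0.0714]}
    - {"xyz": [0, 0, 0], "turn": [0, 0, -0.0714]}
    - {"xyz": [0, 0, 0], "turn": [0, 0, 0]}
    - {"xyz": [0, 0, 0], "turn": [0, 0, 0]}

```text
time: 31.27
tool_pos: [0.6275, -0.2744, 0.1557]
orientation: [0.542, -3.093, -0.002]
contact_force: [-0.3, -0.8, -3.0]
width: 0.368
gripper_force: 34.9
```

```bash
python3 plan.py p 1 1 .16 200
```

```text
(np.float64(0.5882608980550692), np.float64(0.26568165431784885))
tool [ 0.6275 -0.2744  0.1557] th 199.9 tilt 0.12 q7 2.42 t 31.2667
shift 16 rows of [-0.0183  0.0652 -0.0004] total [-0.293  1.043 -0.007]  turn 1 rows of -0.0014
```

step_arm:
  steps:
    - {"xyz": [-0.0183, 0.0652, 0], "turn": [0, 0, 0]}
    - {"xyz": [-0.0183, 0.0652, 0], "turn": [0, 0, 0]}
    - {"xyz": [-0.0183, 0.0652, 0], "turn": [0, 0, 0]}
    - {"xyz": [-0.0183, 0.0652, 0], "turn": [0, 0, 0]}
    - {"xyz": [-0.0183, 0.0652, 0], "turn": [0, 0, 0]}
    - {"xyz": [-0.0183, 0.0652, 0], "turn": [0, 0, 0]}
    - {"xyz": [-0.0183, 0.0652, 0], "turn": [0, 0, 0]}
    - {"xyz": [-0.0183, 0.0652, 0], "turn": [0, 0, 0]}

```text
time: 31.93
tool_pos: [0.6069, -0.003, 0.1567]
orientation: [0.542, -3.094, -0.0]
contact_force: [0.2, 1.1, -3.0]
width: 0.367
gripper_force: 34.9
```

step_arm:
  steps:
    - {"xyz": [-0.0183, 0.0652, 0], "turn": [0, 0, 0]}
    - {"xyz": [-0.0183, 0.0652, 0], "turn": [0, 0, 0]}
    - {"xyz": [-0.0183, 0.0652, 0], "turn": [0, 0, 0]}
    - {"xyz": [-0.0183, 0.0652, 0], "turn": [0, 0, 0]}
    - {"xyz": [-0.0183, 0.0652, 0], "turn": [0, 0, 0]}
    - {"xyz": [-0.0183, 0.0652, 0], "turn": [0, 0, 0]}
    - {"xyz": [-0.0183, 0.0652, 0], "turn": [0, 0, 0]}
    - {"xyz": [-0.0183, 0.0652, 0], "turn": [0, 0, 0]}
    - {"xyz": [0, 0, 0], "turn": [0, 0, 0]}
    - {"xyz": [0, 0, 0], "turn": [0, 0, 0]}

```text
time: 32.77
tool_pos: [0.5853, 0.2688, 0.1561]
orientation: [0.551, -3.092, -0.001]
contact_force: [-0.3, -0.3, -2.9]
width: 0.367
gripper_force: 34.9
```

step_arm:
  steps:
    - {"xyz": [0, 0, 0], "turn": [0, 0, 0]}
    - {"xyz": [0, 0, 0], "turn": [0, 0, 0]}
    - {"xyz": [0, 0, 0], "turn": [0, 0, 0]}
    - {"xyz": [0, 0, 0], "turn": [0, 0, 0]}

```text
time: 33.1
tool_pos: [0.5873, 0.2639, 0.1572]
orientation: [-0.543, 3.094, -0.001]
contact_force: [0.6, 0.4, -2.7]
width: 0.366
gripper_force: 34.9
```

```bash
python3 plan.py p 1 1 .018 200; python3 sp.py .483,-.241,55
```

```text
(np.float64(0.5882608980550692), np.float64(0.26568165431784885))
tool [0.5873 0.2639 0.1572] th 199.9 tilt 0.02 q7 1.53 t 33.1
shift 4 rows of [-0.0008  0.0007  0.0696] total [-0.003  0.003  0.278]  turn 1 rows of -0.0011
1.0 0.3 2 [ 0.4834 -0.2386] 57.167943457016044 0.006235751228117948 0.2970850939162979
```

S2 is now measured at (0.483, -0.239), yaw 57°. Placing S3.

step_arm:
  steps:
    - {"xyz": [-0.002, 0.003, 0.07], "turn": [0, 0, 0]}
    - {"xyz": [0, 0, 0.07], "turn": [0, 0, 0]}
    - {"xyz": [0, 0, 0.06], "turn": [0, 0, 0]}
    - {"xyz": [0, 0, 0.04], "turn": [0, 0, 0]}
    - {"xyz": [0, 0, 0.02], "turn": [0, 0, 0]}
    - {"xyz": [0, 0, 0.016], "turn": [0, 0, 0]}
    - {"xyz": [0, 0, 0], "turn": [0, 0, 0]}
    - {"xyz": [0, 0, 0], "turn": [0, 0, 0]}

```text
time: 33.97
tool_pos: [0.5885, 0.2676, 0.0203]
orientation: [-0.546, 3.091, 0.001]
contact_force: [-0.1, -0.3, -2.6]
width: 0.369
gripper_force: 35.0
```

step_arm:
  steps:
    - {"xyz": [0, 0, 0], "turn": [0, 0, 0]}
    - {"xyz": [0, 0, 0], "turn": [0, 0, 0]}
    - {"xyz": [0, 0, 0], "turn": [0, 0, 0]}
  hand: 0.6

```text
time: 34.22
tool_pos: [0.5882, 0.2676, 0.0203]
orientation: [-0.547, 3.091, 0.001]
contact_force: [0.2, -0.4, -0.1]
width: 0.559
gripper_force: 0.0
```

step_arm:
  steps:
    - {"xyz": [0, 0, -0.04], "turn": [0, 0, 0]}
    - {"xyz": [0, 0, -0.06], "turn": [0, 0, 0]}
    - {"xyz": [0, 0, -0.06], "turn": [0, 0, 0]}
    - {"xyz": [0, 0, -0.06], "turn": [0, 0, 0]}
    - {"xyz": [0, 0, -0.06], "turn": [0, 0, 0]}
    - {"xyz": [0, 0, 0], "turn": [0, 0, 0]}
    - {"xyz": [0, 0, 0], "turn": [0, 0, 0]}
    - {"xyz": [0, 0, 0], "turn": [0, 0, 0]}

```text
time: 34.88
tool_pos: [0.587, 0.2671, 0.1591]
orientation: [-0.547, 3.094, 0.0]
contact_force: [-0.2, -0.6, -0.5]
width: 0.599
gripper_force: 0.0
```

```bash
python3 plan.py .4834 -.2386 .16 57.2; python3 sp.py .483,-.239,57
```

```text
tool [0.587  0.2671 0.1591] th 200.1 tilt 0.01 q7 1.53 t 34.8833
shift 15 rows of [ 0.0361 -0.0586 -0.0001] total [ 0.542 -0.879 -0.002]  turn 22 rows of 0.0722
1.1 0.9 2 [ 0.4831 -0.2392] 58.74321704812816 0.006593621703246188 0.1833150770433003
```

step_arm:
  steps:
    - {"xyz": [0.0361, -0.0586, 0], "turn": [0, 0, 0]}
    - {"xyz": [0.0361, -0.0586, 0], "turn": [0, 0, 0]}
    - {"xyz": [0.0361, -0.0586, 0], "turn": [0, 0, 0]}
    - {"xyz": [0.0361, -0.0586, 0], "turn": [0, 0, 0]}
    - {"xyz": [0.0361, -0.0586, 0], "turn": [0, 0, 0]}
    - {"xyz": [0.0361, -0.0586, 0], "turn": [0, 0, 0]}
    - {"xyz": [0.0361, -0.0586, 0], "turn": [0, 0, 0]}
    - {"xyz": [0.0361, -0.0586, 0], "turn": [0, 0, 0]}
  hand: 0.75

```text
time: 35.75
tool_pos: [0.5311, -0.0042, 0.1584]
orientation: [0.547, -3.092, -0.0]
contact_force: [0.4, 0.4, 0.1]
width: 0.748
gripper_force: 0.0
```

step_arm:
  steps:
    - {"xyz": [0.0361, -0.0586, 0], "turn": [0, 0, 0]}
    - {"xyz": [0.0361, -0.0586, 0], "turn": [0, 0, 0]}
    - {"xyz": [0.0361, -0.0586, 0], "turn": [0, 0, 0]}
    - {"xyz": [0.0361, -0.0586, 0], "turn": [0, 0, 0]}
    - {"xyz": [0.0361, -0.0586, 0], "turn": [0, 0, 0]}
    - {"xyz": [0.0361, -0.0586, 0], "turn": [0, 0, 0]}
    - {"xyz": [0.0361, -0.0586, 0], "turn": [0, 0, 0]}

```text
time: 36.33
tool_pos: [0.4827, -0.24, 0.1584]
orientation: [0.547, -3.092, -0.001]
contact_force: [1.5, 0.1, 0.3]
width: 0.751
gripper_force: 0.0
```

step_arm:
  steps:
    - {"xyz": [0, 0, 0], "turn": [0, 0, 0.0748]}
    - {"xyz": [0, 0, 0], "turn": [0, 0, 0.0748]}
    - {"xyz": [0, 0, 0], "turn": [0, 0, 0.0748]}
    - {"xyz": [0, 0, 0], "turn": [0, 0, 0.0748]}
    - {"xyz": [0, 0, 0], "turn": [0, 0, 0.0748]}
    - {"xyz": [0, 0, 0], "turn": [0, 0, 0.0748]}
    - {"xyz": [0, 0, 0], "turn": [0, 0, 0.0748]}
    - {"xyz": [0, 0, 0], "turn": [0, 0, 0.0748]}
    - {"xyz": [0, 0, 0], "turn": [0, 0, 0.0748]}
    - {"xyz": [0, 0, 0], "turn": [0, 0, 0.0748]}

```text
time: 37.17
tool_pos: [0.4833, -0.2385, 0.1583]
orientation: [-1.267, -2.873, 0.001]
contact_force: [0.7, 0.5, 0.1]
width: 0.748
gripper_force: 0.0
```

step_arm:
  steps:
    - {"xyz": [0, 0, 0], "turn": [0, 0, 0.0748]}
    - {"xyz": [0, 0, 0], "turn": [0, 0, 0.0748]}
    - {"xyz": [0, 0, 0], "turn": [0, 0, 0.0748]}
    - {"xyz": [0, 0, 0], "turn": [0, 0, 0.0748]}
    - {"xyz": [0, 0, 0], "turn": [0, 0, 0.0748]}
    - {"xyz": [0, 0, 0], "turn": [0, 0, 0.0748]}
    - {"xyz": [0, 0, 0], "turn": [0, 0, 0.0748]}
    - {"xyz": [0, 0, 0], "turn": [0, 0, 0.0748]}
    - {"xyz": [0, 0, 0], "turn": [0, 0, 0.0748]}
    - {"xyz": [0, 0, 0], "turn": [0, 0, 0.0748]}

```text
time: 38.0
tool_pos: [0.4834, -0.2384, 0.1585]
orientation: [-2.648, -1.69, 0.002]
contact_force: [0.7, -0.3, -0.6]
width: 0.748
gripper_force: 0.0
```

step_arm:
  steps:
    - {"xyz": [0, 0, 0], "turn": [0, 0, 0.0748]}
    - {"xyz": [0, 0, 0], "turn": [0, 0, 0]}
    - {"xyz": [0, 0, 0], "turn": [0, 0, 0]}

```text
time: 38.25
tool_pos: [0.4834, -0.2384, 0.1585]
orientation: [-2.736, -1.544, 0.002]
contact_force: [0.2, -0.0, 0.6]
width: 0.75
gripper_force: 0.0
```

```bash
python3 plan.py .483 -.239 .016 58.7; python3 - <<'E'
from h import *
t=read_camera("top");s=read_camera("side")
a=cv2.resize(t["pixels"][150:270,180:420],(480,240),interpolation=cv2.INTER_CUBIC)
b=cv2.resize(s["pixels"][90:260,190:350],(320,340),interpolation=cv2.INTER_CUBIC)
c=np.zeros((340,800,3),np.uint8);c[:240,:480]=a;c[:,480:]=b
cv2.imwrite("pics/p5.png",c[:,:,::-1])
E
```

```text
tool [ 0.4834 -0.2384  0.1585] th 58.9 tilt 0.09 q7 0.29 t 38.25
shift 4 rows of [-0.0003  0.      0.0713] total [-0.001  0.     0.285]  turn 1 rows of 0.0021
```

View pics/p5.png

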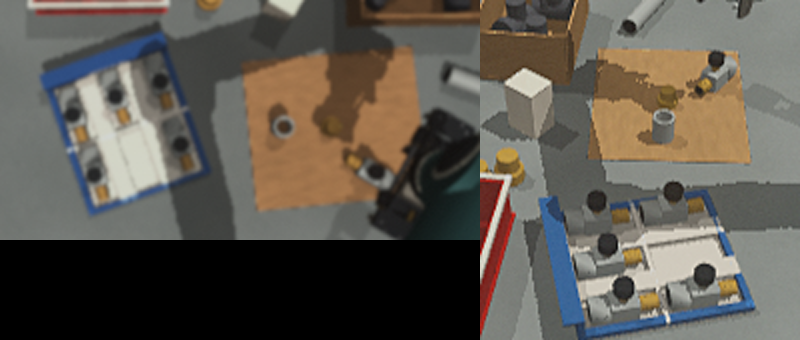

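Five valves are seated correctly. The front-middle pocket is empty and the last spare is under the gripper at top crop (370,170). Picking it.

step_arm:
  steps:
    - {"xyz": [0, 0, 0.07], "turn": [0, 0, 0]}
    - {"xyz": [0, 0, 0.07], "turn": [0, 0, 0]}
    - {"xyz": [0, 0, 0.06], "turn": [0, 0, 0]}
    - {"xyz": [0, 0, 0.05], "turn": [0, 0, 0]}
    - {"xyz": [0, 0, 0.032], "turn": [0, 0, 0]}
    - {"xyz": [0, 0, 0], "turn": [0, 0, 0]}

```text
time: 38.85
tool_pos: [0.4814, -0.2376, 0.0151]
orientation: [-2.733, -1.539, 0.006]
contact_force: [-0.4, -0.0, 0.1]
width: 0.746
gripper_force: 0.0
```

step_arm:
  steps:
    - {"xyz": [0, 0, 0], "turn": [0, 0, 0]}
    - {"xyz": [0, 0, 0], "turn": [0, 0, 0]}
    - {"xyz": [0, 0, 0], "turn": [0, 0, 0]}
    - {"xyz": [0, 0, 0], "turn": [0, 0, 0]}
    - {"xyz": [0, 0, 0], "turn": [0, 0, 0]}
    - {"xyz": [0, 0, 0], "turn": [0, 0, 0]}
    - {"xyz": [0, 0, 0], "turn": [0, 0, 0]}
  hand: 0

```text
time: 39.43
tool_pos: [0.4838, -0.2383, 0.0188]
orientation: [-2.738, -1.54, -0.001]
contact_force: [-2.7, 1.2, 7.0]
width: 0.364
gripper_force: 34.8
```

step_arm:
  steps:
    - {"xyz": [0, 0, -0.04], "turn": [0, 0, 0]}
    - {"xyz": [0, 0, -0.06], "turn": [0, 0, 0]}
    - {"xyz": [0, 0, -0.06], "turn": [0, 0, 0]}
    - {"xyz": [0, 0, -0.06], "turn": [0, 0, 0]}
    - {"xyz": [0, 0, -0.06], "turn": [0, 0, 0]}
    - {"xyz": [0, 0, 0], "turn": [0, 0, 0]}

```text
time: 39.93
tool_pos: [0.4863, -0.2403, 0.1628]
orientation: [2.733, 1.536, 0.01]
contact_force: [1.6, -1.2, -1.9]
width: 0.366
gripper_force: 34.8
```

step_arm:
  steps:
    - {"xyz": [0, 0, 0], "turn": [0, 0, -0.0747]}
    - {"xyz": [0, 0, 0], "turn": [0, 0, -0.0747]}
    - {"xyz": [0, 0, 0], "turn": [0, 0, -0.0747]}
    - {"xyz": [0, 0, 0], "turn": [0, 0, -0.0747]}
    - {"xyz": [0, 0, 0], "turn": [0, 0, -0.0747]}
    - {"xyz": [0, 0, 0], "turn": [0, 0, -0.0747]}
    - {"xyz": [0, 0, 0], "turn": [0, 0, -0.0747]}
    - {"xyz": [0, 0, 0], "turn": [0, 0, -0.0747]}
    - {"xyz": [0, 0, 0], "turn": [0, 0, -0.0747]}
    - {"xyz": [0, 0, 0], "turn": [0, 0, -0.0747]}

```text
time: 40.77
tool_pos: [0.4829, -0.238, 0.1568]
orientation: [-1.419, -2.801, -0.0]
contact_force: [0.5, -0.1, -3.5]
width: 0.365
gripper_force: 34.8
```

step_arm:
  steps:
    - {"xyz": [0, 0, 0], "turn": [0, 0, -0.0747]}
    - {"xyz": [0, 0, 0], "turn": [0, 0, -0.0747]}
    - {"xyz": [0, 0, 0], "turn": [0, 0, -0.0747]}
    - {"xyz": [0, 0, 0], "turn": [0, 0, -0.0747]}
    - {"xyz": [0, 0, 0], "turn": [0, 0, -0.0747]}
    - {"xyz": [0, 0, 0], "turn": [0, 0, -0.0747]}
    - {"xyz": [0, 0, 0], "turn": [0, 0, -0.0747]}
    - {"xyz": [0, 0, 0], "turn": [0, 0, -0.0747]}
    - {"xyz": [0, 0, 0], "turn": [0, 0, -0.0747]}
    - {"xyz": [0, 0, 0], "turn": [0, 0, -0.0747]}

```text
time: 41.6
tool_pos: [0.4828, -0.238, 0.1567]
orientation: [0.369, -3.118, -0.002]
contact_force: [0.1, -0.8, -3.4]
width: 0.365
gripper_force: 34.8
```

step_arm:
  steps:
    - {"xyz": [0, 0, 0], "turn": [0, 0, -0.0747]}
    - {"xyz": [0, 0, 0], "turn": [0, 0, 0]}
    - {"xyz": [0, 0, 0], "turn": [0, 0, 0]}
    - {"xyz": [0, 0, 0], "turn": [0, 0, 0]}

```text
time: 41.93
tool_pos: [0.4832, -0.2385, 0.1574]
orientation: [0.537, -3.094, -0.001]
contact_force: [-0.2, -0.1, -2.7]
width: 0.368
gripper_force: 34.8
```

```bash
python3 plan.py p -1 0 .16 200
```

```text
(np.float64(0.5082447826439115), np.float64(0.15651471209398574))
tool [ 0.4832 -0.2385  0.1574] th 199.7 tilt 0.06 q7 2.45 t 41.9333
shift 11 rows of [-0.0285  0.0661 -0.0004] total [-0.313  0.727 -0.005]  turn 1 rows of -0.0034
```

step_arm:
  steps:
    - {"xyz": [-0.0285, 0.0661, 0], "turn": [0, 0, 0]}
    - {"xyz": [-0.0285, 0.0661, 0], "turn": [0, 0, 0]}
    - {"xyz": [-0.0285, 0.0661, 0], "turn": [0, 0, 0]}
    - {"xyz": [-0.0285, 0.0661, 0], "turn": [0, 0, 0]}
    - {"xyz": [-0.0285, 0.0661, 0], "turn": [0, 0, 0]}
    - {"xyz": [-0.0285, 0.0661, 0], "turn": [0, 0, 0]}

```text
time: 42.43
tool_pos: [0.4964, -0.0213, 0.158]
orientation: [-0.538, 3.095, 0.0]
contact_force: [0.4, -0.5, -2.9]
width: 0.365
gripper_force: 34.8
```

step_arm:
  steps:
    - {"xyz": [-0.0285, 0.0661, 0], "turn": [0, 0, 0]}
    - {"xyz": [-0.0285, 0.0661, 0], "turn": [0, 0, 0]}
    - {"xyz": [-0.0285, 0.0661, 0], "turn": [0, 0, 0]}
    - {"xyz": [-0.0285, 0.0661, 0], "turn": [0, 0, 0]}
    - {"xyz": [-0.0285, 0.0661, 0], "turn": [0, 0, 0]}
    - {"xyz": [0, 0, 0], "turn": [0, 0, 0]}
    - {"xyz": [0, 0, 0], "turn": [0, 0, 0]}
    - {"xyz": [0, 0, 0], "turn": [0, 0, 0]}
    - {"xyz": [0, 0, 0], "turn": [0, 0, 0]}
    - {"xyz": [0, 0, 0], "turn": [0, 0, 0]}

```text
time: 43.27
tool_pos: [0.5076, 0.155, 0.158]
orientation: [0.537, -3.095, 0.001]
contact_force: [0.1, 0.3, -3.0]
width: 0.369
gripper_force: 34.8
```

```bash
python3 plan.py p -1 0 .018 200
```

```text
(np.float64(0.5082447826439115), np.float64(0.15651471209398574))
tool [0.5076 0.155  0.158 ] th 199.7 tilt 0.03 q7 1.62 t 43.2667
shift 4 rows of [-0.0006  0.0007  0.07  ] total [-0.002  0.003  0.28 ]  turn 1 rows of -0.0034
```

step_arm:
  steps:
    - {"xyz": [-0.001, 0.002, 0.07], "turn": [0, 0, 0]}
    - {"xyz": [0, 0, 0.07], "turn": [0, 0, 0]}
    - {"xyz": [0, 0, 0.06], "turn": [0, 0, 0]}
    - {"xyz": [0, 0, 0.04], "turn": [0, 0, 0]}
    - {"xyz": [0, 0, 0.02], "turn": [0, 0, 0]}
    - {"xyz": [0, 0, 0.018], "turn": [0, 0, 0]}
    - {"xyz": [0, 0, 0], "turn": [0, 0, 0]}
    - {"xyz": [0, 0, 0], "turn": [0, 0, 0]}

```text
time: 43.93
tool_pos: [0.5088, 0.1574, 0.0199]
orientation: [-0.54, 3.093, 0.0]
contact_force: [0.3, -0.2, -2.6]
width: 0.365
gripper_force: 34.9
```

step_arm:
  steps:
    - {"xyz": [0, 0, 0], "turn": [0, 0, 0]}
    - {"xyz": [0, 0, 0], "turn": [0, 0, 0]}
    - {"xyz": [0, 0, 0], "turn": [0, 0, 0]}
  hand: 0.6

```text
time: 44.18
tool_pos: [0.5085, 0.158, 0.02]
orientation: [-0.541, 3.092, 0.001]
contact_force: [-0.2, -0.1, 0.1]
width: 0.559
gripper_force: 0.0
```

step_arm:
  steps:
    - {"xyz": [0, 0, -0.04], "turn": [0, 0, 0]}
    - {"xyz": [0, 0, -0.06], "turn": [0, 0, 0]}
    - {"xyz": [0, 0, -0.06], "turn": [0, 0, 0]}
    - {"xyz": [0, 0, -0.06], "turn": [0, 0, 0]}
    - {"xyz": [0, 0, 0], "turn": [0, 0, 0]}

```text
time: 44.6
tool_pos: [0.5115, 0.159, 0.1351]
orientation: [-0.54, 3.084, 0.004]
contact_force: [0.1, 0.4, 1.9]
width: 0.601
gripper_force: 0.0
```

step_arm:
  steps:
    - {"xyz": [0, 0, 0], "turn": [0, 0, 0]}
    - {"xyz": [0, 0, 0], "turn": [0, 0, 0]}
    - {"xyz": [0, 0, 0], "turn": [0, 0, 0]}
    - {"xyz": [0, 0, 0], "turn": [0, 0, 0]}
    - {"xyz": [0, 0, 0], "turn": [0, 0, 0]}
    - {"xyz": [0, 0, 0], "turn": [0, 0, 0]}
  hand: 0

```text
time: 45.1
tool_pos: [0.5072, 0.1575, 0.1282]
orientation: [0.542, -3.093, 0.001]
contact_force: [0.2, 0.2, 0.9]
width: 0.19
gripper_force: 0.0
```

```bash
python3 plan.py p -1 0 .055 200
```

```text
(np.float64(0.5082447826439115), np.float64(0.15651471209398574))
tool [0.5072 0.1575 0.1282] th 199.9 tilt 0.09 q7 1.63 t 45.1
shift 3 rows of [-0.0005 -0.0008  0.0488] total [-0.001 -0.002  0.146]  turn 1 rows of -0.0015
```

step_arm:
  steps:
    - {"xyz": [0, 0, 0], "turn": [0, 0, 0]}
    - {"xyz": [0, 0, 0], "turn": [0, 0, 0]}
    - {"xyz": [0, 0, 0.06], "turn": [0, 0, 0]}
    - {"xyz": [0, 0, 0.04], "turn": [0, 0, 0]}
    - {"xyz": [0, 0, 0.012], "turn": [0, 0, 0]}
    - {"xyz": [0, 0, 0.012], "turn": [0, 0, 0]}
    - {"xyz": [0, 0, 0.012], "turn": [0, 0, 0]}
    - {"xyz": [0, 0, 0.01], "turn": [0, 0, 0]}
    - {"xyz": [0, 0, 0], "turn": [0, 0, 0]}
    - {"xyz": [0, 0, 0], "turn": [0, 0, 0]}

```text
time: 45.93
tool_pos: [0.5076, 0.1576, 0.0583]
orientation: [0.542, -3.094, -0.001]
contact_force: [-7.1, -2.0, 18.6]
width: 0.005
gripper_force: 9.0
```

step_arm:
  steps:
    - {"xyz": [0, 0, 0], "turn": [0, 0, 0]}
    - {"xyz": [0, 0, 0], "turn": [0, 0, 0]}
    - {"xyz": [0, 0, 0], "turn": [0, 0, 0]}

```text
time: 46.18
tool_pos: [0.5075, 0.1576, 0.0583]
orientation: [0.542, -3.094, -0.001]
contact_force: [-6.7, -2.8, 18.3]
width: 0.008
gripper_force: 8.8
```

Cap fully home here, stopping at 58.3 mm with 18 N. On to the next ones, starting with the left stock valve.

step_arm:
  steps:
    - {"xyz": [0, 0, -0.04], "turn": [0, 0, 0]}
    - {"xyz": [0, 0, -0.04], "turn": [0, 0, 0]}
    - {"xyz": [0, 0, 0], "turn": [0, 0, 0]}
    - {"xyz": [0, 0, 0], "turn": [0, 0, 0]}
    - {"xyz": [0, 0, 0], "turn": [0, 0, 0]}

```text
time: 46.6
tool_pos: [0.5079, 0.1578, 0.0961]
orientation: [-0.542, 3.094, 0.0]
contact_force: [-1.0, 0.6, -0.3]
width: 0.006
gripper_force: 0.0
```

```bash
for a in ".4857 .2321" ".5883 .2676" ".6157 .195" ".6415 .1195" ".534 .0866"; do python3 plan.py $a .095 199.9; done; python3 - <<'E'
from h import *
s=read_camera("side");save(s,"s6.png")
b=cv2.resize(s["pixels"][165:265,210:340],(780,600),interpolation=cv2.INTER_CUBIC)
cv2.imwrite("pics/p6.png",b[:,:,::-1])
E
```

```text
tool [0.5079 0.1578 0.0961] th 199.9 tilt 0.05 q7 1.65 t 46.6
shift 3 rows of [-0.0029  0.0516  0.0008] total [-0.009  0.155  0.002]  turn 1 rows of -0.0003
tool [0.5079 0.1578 0.0961] th 199.9 tilt 0.05 q7 1.65 t 46.6
shift 4 rows of [-0.0565  0.0379  0.0006] total [-0.226  0.152  0.002]  turn 1 rows of -0.0003
tool [0.5079 0.1578 0.0961] th 199.9 tilt 0.05 q7 1.65 t 46.6
shift 4 rows of [-0.057  -0.0008  0.0006] total [-0.228 -0.003  0.002]  turn 1 rows of -0.0003
tool [0.5079 0.1578 0.0961] th 199.9 tilt 0.05 q7 1.65 t 46.6
shift 4 rows of [-0.0563 -0.0407  0.0006] total [-0.225 -0.163  0.002]  turn 1 rows of -0.0003
tool [0.5079 0.1578 0.0961] th 199.9 tilt 0.05 q7 1.65 t 46.6
shift 3 rows of [-0.0003 -0.0506  0.0007] total [-0.001 -0.152  0.002]  turn 1 rows of -0.0003
```

View pics/p6.png

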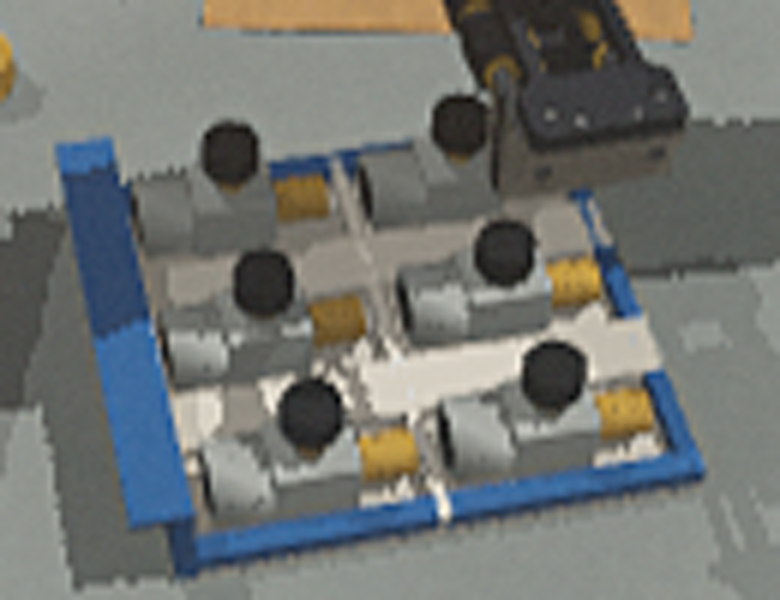

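All six valves lie in their pockets with brass ends to the front; the rear ones at (230,150) and (310,410) still show raised caps. I'll press the rest in turn.

step_arm:
  steps:
    - {"xyz": [-0.003, 0.0516, 0], "turn": [0, 0, 0]}
    - {"xyz": [-0.003, 0.0516, 0], "turn": [0, 0, 0]}
    - {"xyz": [-0.003, 0.0516, 0], "turn": [0, 0, 0]}
    - {"xyz": [0, 0, 0], "turn": [0, 0, 0]}
    - {"xyz": [0, 0, 0.03], "turn": [0, 0, 0]}
    - {"xyz": [0, 0, 0.015], "turn": [0, 0, 0]}
    - {"xyz": [0, 0, 0.015], "turn": [0, 0, 0]}
    - {"xyz": [0, 0, 0.012], "turn": [0, 0, 0]}
    - {"xyz": [0, 0, 0.01], "turn": [0, 0, 0]}
    - {"xyz": [0, 0, 0], "turn": [0, 0, 0]}

```text
time: 47.48
tool_pos: [0.4852, 0.2314, 0.0581]
orientation: [0.54, -3.092, -0.0]
contact_force: [-11.9, -5.1, 35.1]
width: 0.001
gripper_force: 17.4
```

step_arm:
  steps:
    - {"xyz": [0, 0, 0], "turn": [0, 0, 0]}
    - {"xyz": [0, 0, 0], "turn": [0, 0, 0]}
    - {"xyz": [0, 0, 0], "turn": [0, 0, 0]}
    - {"xyz": [0, 0, 0], "turn": [0, 0, 0]}

```text
time: 47.82
tool_pos: [0.4852, 0.2313, 0.0581]
orientation: [0.54, -3.093, -0.001]
contact_force: [-10.7, -5.3, 32.7]
width: 0.006
gripper_force: 16.4
```

step_arm:
  steps:
    - {"xyz": [0, 0, -0.042], "turn": [0, 0, 0]}
    - {"xyz": [0, 0, -0.04], "turn": [0, 0, 0]}
    - {"xyz": [0, 0, 0], "turn": [0, 0, 0]}
    - {"xyz": [-0.0543, 0, 0], "turn": [0, 0, 0]}
    - {"xyz": [-0.0543, 0, 0], "turn": [0, 0, 0]}
    - {"xyz": [-0.0543, 0, 0], "turn": [0, 0, 0]}
    - {"xyz": [-0.0543, -0.003, 0], "turn": [0, 0, 0]}
    - {"xyz": [0, 0, 0], "turn": [0, 0, 0]}
    - {"xyz": [0, 0, 0], "turn": [0, 0, 0]}
    - {"xyz": [0, 0, 0], "turn": [0, 0, 0]}

```text
time: 48.65
tool_pos: [0.5871, 0.2666, 0.0948]
orientation: [0.541, -3.092, 0.001]
contact_force: [0.3, -0.4, 0.1]
width: 0.005
gripper_force: 0.0
```

```bash
python3 plan.py .5883 .2676 .055 199.9
```

```text
tool [0.5871 0.2666 0.0948] th 199.8 tilt 0.15 q7 1.53 t 48.65
shift 2 rows of [-0.0016  0.0006  0.0398] total [-0.003  0.001  0.08 ]  turn 1 rows of -0.0007
```

step_arm:
  steps:
    - {"xyz": [-0.002, 0, 0.03], "turn": [0, 0, 0]}
    - {"xyz": [0, 0, 0.015], "turn": [0, 0, 0]}
    - {"xyz": [0, 0, 0.013], "turn": [0, 0, 0]}
    - {"xyz": [0, 0, 0.011], "turn": [0, 0, 0]}
    - {"xyz": [0, 0, 0.009], "turn": [0, 0, 0]}
    - {"xyz": [0, 0, 0], "turn": [0, 0, 0]}
    - {"xyz": [0, 0, 0], "turn": [0, 0, 0]}
    - {"xyz": [0, 0, 0], "turn": [0, 0, 0]}

```text
time: 49.32
tool_pos: [0.5882, 0.2675, 0.0584]
orientation: [0.542, -3.093, 0.0]
contact_force: [-5.9, -3.1, 11.2]
width: 0.005
gripper_force: 5.7
```

step_arm:
  steps:
    - {"xyz": [0, 0, -0.04], "turn": [0, 0, 0]}
    - {"xyz": [0, 0, -0.038], "turn": [0, 0, 0]}
    - {"xyz": [0, 0, 0], "turn": [0, 0, 0]}
    - {"xyz": [-0.002, -0.052, 0], "turn": [0, 0, 0]}
    - {"xyz": [-0.002, -0.052, 0], "turn": [0, 0, 0]}
    - {"xyz": [0, -0.052, 0], "turn": [0, 0, 0]}
    - {"xyz": [0, 0, 0], "turn": [0, 0, 0]}
    - {"xyz": [0, 0, 0], "turn": [0, 0, 0]}
    - {"xyz": [0, 0, 0], "turn": [0, 0, 0]}

```text
time: 50.07
tool_pos: [0.6171, 0.1959, 0.0955]
orientation: [0.542, -3.094, -0.001]
contact_force: [-0.7, -0.5, 0.0]
width: 0.007
gripper_force: 0.0
```

step_arm:
  steps:
    - {"xyz": [0, 0, 0.03], "turn": [0, 0, 0]}
    - {"xyz": [0, 0, 0.015], "turn": [0, 0, 0]}
    - {"xyz": [0, 0, 0.013], "turn": [0, 0, 0]}
    - {"xyz": [0, 0, 0.011], "turn": [0, 0, 0]}
    - {"xyz": [0, 0, 0.009], "turn": [0, 0, 0]}
    - {"xyz": [0, 0, 0], "turn": [0, 0, 0]}
    - {"xyz": [0, 0, 0], "turn": [0, 0, 0]}
    - {"xyz": [0, 0, 0], "turn": [0, 0, 0]}

```text
time: 50.73
tool_pos: [0.6168, 0.1966, 0.0584]
orientation: [0.543, -3.093, -0.002]
contact_force: [-5.9, 0.0, 10.8]
width: 0.005
gripper_force: 5.2
```

step_arm:
  steps:
    - {"xyz": [0, 0, -0.04], "turn": [0, 0, 0]}
    - {"xyz": [0, 0, -0.038], "turn": [0, 0, 0]}
    - {"xyz": [0, 0, 0], "turn": [0, 0, 0]}
    - {"xyz": [0.001, -0.053, 0], "turn": [0, 0, 0]}
    - {"xyz": [0.001, -0.053, 0], "turn": [0, 0, 0]}
    - {"xyz": [0.001, -0.053, 0], "turn": [0, 0, 0]}
    - {"xyz": [0, 0, 0], "turn": [0, 0, 0]}
    - {"xyz": [0, 0, 0], "turn": [0, 0, 0]}
    - {"xyz": [0, 0, 0], "turn": [0, 0, 0]}

```text
time: 51.48
tool_pos: [0.6427, 0.1207, 0.0954]
orientation: [0.542, -3.094, -0.001]
contact_force: [-0.7, 0.3, 0.7]
width: 0.006
gripper_force: 0.0
```

```bash
python3 plan.py .6415 .1195 .055 199.9
```

```text
tool [0.6427 0.1207 0.0954] th 199.9 tilt 0.06 q7 1.78 t 51.4833
shift 2 rows of [ 0.0016 -0.0007  0.0404] total [ 0.003 -0.001  0.081]  turn 1 rows of -0.0001
```

step_arm:
  steps:
    - {"xyz": [0.002, 0, 0.03], "turn": [0, 0, 0]}
    - {"xyz": [0, 0, 0.015], "turn": [0, 0, 0]}
    - {"xyz": [0, 0, 0.013], "turn": [0, 0, 0]}
    - {"xyz": [0, 0, 0.012], "turn": [0, 0, 0]}
    - {"xyz": [0, 0, 0.01], "turn": [0, 0, 0]}
    - {"xyz": [0, 0, 0], "turn": [0, 0, 0]}
    - {"xyz": [0, 0, 0], "turn": [0, 0, 0]}
    - {"xyz": [0, 0, 0], "turn": [0, 0, 0]}

```text
time: 52.15
tool_pos: [0.6414, 0.1213, 0.0584]
orientation: [0.544, -3.093, -0.003]
contact_force: [-7.6, 1.4, 17.6]
width: 0.007
gripper_force: 8.7
```

step_arm:
  steps:
    - {"xyz": [0, 0, -0.04], "turn": [0, 0, 0]}
    - {"xyz": [0, 0, -0.04], "turn": [0, 0, 0]}
    - {"xyz": [0, 0, 0], "turn": [0, 0, 0]}
    - {"xyz": [0.057, 0.0025, 0], "turn": [0, 0, 0]}
    - {"xyz": [0.057, 0.0025, 0], "turn": [0, 0, 0]}
    - {"xyz": [0.057, 0.0025, 0], "turn": [0, 0, 0]}
    - {"xyz": [0.057, 0.0025, 0], "turn": [0, 0, 0]}
    - {"xyz": [0, 0, 0], "turn": [0, 0, 0]}
    - {"xyz": [0, 0, 0], "turn": [0, 0, 0]}
    - {"xyz": [0, 0, 0], "turn": [0, 0, 0]}

```text
time: 52.98
tool_pos: [0.5345, 0.086, 0.0962]
orientation: [-0.542, 3.093, 0.0]
contact_force: [0.4, 0.7, 0.2]
width: 0.004
gripper_force: 0.0
```

step_arm:
  steps:
    - {"xyz": [0, 0, 0.03], "turn": [0, 0, 0]}
    - {"xyz": [0, 0, 0.015], "turn": [0, 0, 0]}
    - {"xyz": [0, 0, 0.013], "turn": [0, 0, 0]}
    - {"xyz": [0, 0, 0.012], "turn": [0, 0, 0]}
    - {"xyz": [0, 0, 0.01], "turn": [0, 0, 0]}
    - {"xyz": [0, 0, 0], "turn": [0, 0, 0]}
    - {"xyz": [0, 0, 0], "turn": [0, 0, 0]}
    - {"xyz": [0, 0, 0], "turn": [0, 0, 0]}

```text
time: 53.65
tool_pos: [0.534, 0.0859, 0.0583]
orientation: [-0.542, 3.094, 0.001]
contact_force: [-6.5, -0.7, 21.4]
width: 0.003
gripper_force: 10.6
```

step_arm:
  steps:
    - {"xyz": [0, 0, -0.06], "turn": [0, 0, 0]}
    - {"xyz": [0, 0, -0.07], "turn": [0, 0, 0]}
    - {"xyz": [0, 0, -0.07], "turn": [0, 0, 0]}
    - {"xyz": [0.05, 0, -0.05], "turn": [0, 0, 0]}
    - {"xyz": [0.06, 0, -0.04], "turn": [0, 0, 0]}
    - {"xyz": [0.06, 0, 0], "turn": [0, 0, 0]}
    - {"xyz": [0.06, 0, 0], "turn": [0, 0, 0]}
    - {"xyz": [0, 0, 0], "turn": [0, 0, 0]}
    - {"xyz": [0, 0, 0], "turn": [0, 0, 0]}
    - {"xyz": [0, 0, 0], "turn": [0, 0, 0]}

```text
time: 54.48
tool_pos: [0.4263, 0.0468, 0.2014]
orientation: [-0.542, 3.093, 0.0]
contact_force: [1.0, 0.8, -0.0]
width: 0.006
gripper_force: 0.0
```

```bash
cat > chk.py <<'E'
from fit import *
np.set_printoptions(precision=4,suppress=True)
t=read_camera("top");s=read_camera("side"); L={k:[m for p in(t,s) for m in []] for k in()}
T=(.561,.1753,np.radians(19.6)); c,sn=np.cos(T[2]),np.sin(T[2])
mm=[[m for l in("stock_0","spare_0") for _,m in masks(p,l)] for p in(t,s)]
for i in(-1,1):
  for j in(-1,0,1):
    x,y=.056*i,.076*j; P=[T[0]+c*x-sn*y,T[1]+sn*x+c*y]; v=[]
    for p,M in zip((t,s),mm):
        u=proj(p,[*P,.025]); d=[np.linalg.norm(np.argwhere(m)[:,::-1].mean(0)-u) for m in M]
        if d and min(d)<7: v.append((p,M[int(np.argmin(d))]))
    if not v: print(i,j,"none");continue
    r=fit(v,lambda q:valve(1e3*np.clip(q[3],0,.014)),[*P,np.radians(200),.003],.004,[.006,.006,.2,.005])
    d=r[0][:2]-T[:2]; print(i,j,len(v),"err mm",(1e3*np.array([c*d[0]+sn*d[1]-x,-sn*d[0]+c*d[1]-y])).round(1),"yaw",np.degrees(r[0][2]).round(1),"h",r[0][3].round(4),r[1].round(2))
a=cv2.resize(t["pixels"][140:280,180:420],(480,280),interpolation=cv2.INTER_CUBIC)
b=cv2.resize(s["pixels"][90:260,190:350],(320,340),interpolation=cv2.INTER_CUBIC)
o=np.zeros((340,800,3),np.uint8);o[:280,:480]=a;o[:,480:]=b
cv2.imwrite("pics/p7.png",o[:,:,::-1])
E
python3 chk.py
```

```text
-1 -1 2 err mm [3.  1.6] yaw 200.3 h -0.0002 0.28
-1 0 2 err mm [2.2 1.1] yaw 198.6 h 0.0026 0.19
-1 1 2 err mm [5.6 3.7] yaw 199.3 h 0.0008 0.28
1 -1 2 err mm [ 2.7 -2.8] yaw 197.9 h 0.0031 0.29
1 0 2 err mm [1.5 0.1] yaw 201.8 h -0.0003 0.21
1 1 2 err mm [-0.4  2.8] yaw 200.0 h 0.0033 0.24
```

View pics/p7.png

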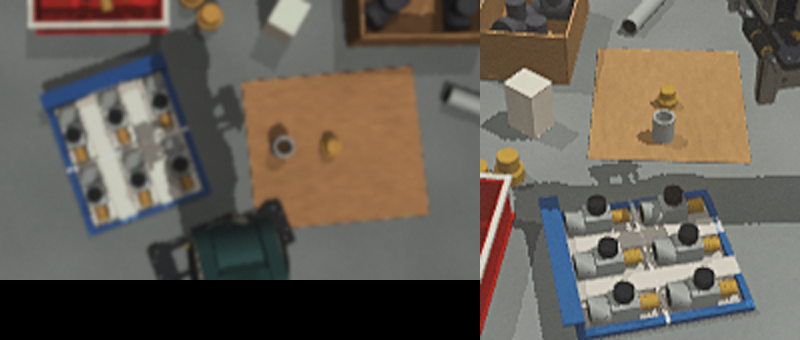

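All six valves are seated with their caps home, each press stopping at 58.1–58.4 mm. The coupling stands on the cardboard, and the nipple and carton are where they were.

```bash
python3 -c "
from bench import *
print(finish_job())"
```

```text
the job is handed in; nothing more can be done
None
```

The job is handed in, with no verdict returned: all six valves lie in pockets with brass ends to the low front and caps pressed home, the coupling stands on the cardboard, and the nipple and carton were in place in the last pictures (the elbow was outside those crops, but the arm did not work near it).

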